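Load the new bearings into their flange housings

TASK

The four blue flange housings are ready for their new bearings. Put each of the four new bearings, clean with bright steel rings, into the housing whose bore it fits, lying flat and fully down on the shoulder; leave the two rusty old bearings where they lie and the housings standing on the bench.

Things in the scene. Friction and masses are not known exactly. Their poses are not given: they have to be found in the camera images.
- bearing_62_mid (a point): new ball bearing, bright steel rings with grey steel shields, 62 mm outer diameter (the largest), 20 mm thick, 30 mm bore, lying flat and loose, 240 g. The point is its centre, 10 mm above its underside; z is its axis. Grasp it from above across the outside, by its upper 6 to 8 mm. Fits housing_62
- bearing_47_mid (a point): new ball bearing, bright steel rings with blue seals, 47 mm outer diameter (the second largest), 18 mm thick, 20 mm bore, lying flat and loose, 130 g. The point is its centre, 9 mm above its underside; z is its axis. Grasp it from above across the outside, by its upper 6 to 8 mm. Fits housing_47
- bearing_35_mid (a point): new ball bearing, bright steel rings with red seals, 35 mm outer diameter (the third), 14 mm thick, 15 mm bore, lying flat and loose, 60 g. The point is its centre, 7 mm above its underside; z is its axis. Grasp it from above across the outside, by its upper 6 to 8 mm. Fits housing_35
- bearing_26_mid (a point): new ball bearing, bright steel rings with black seals, 26 mm outer diameter (the smallest), 12 mm thick, 10 mm bore, lying flat and loose, 30 g. The point is its centre, 6 mm above its underside; z is its axis. Grasp it from above across the outside, by its upper 6 to 8 mm. Fits housing_26
- housing_62: blue cast housing, loose, 1500 g: square flange 94 mm wide, round boss 85.5 mm across, bright oiled bore open upward. Origin: centre of its underside, z up the bore. Boss top at 24 mm, mouth 77.5 mm wide, bevelled over 9 mm to a bore of 65.5 mm, 5 mm deep, on a flat shoulder at 10 mm. bearing_62 seated: centre at 20 mm, top at 30 mm, 6 mm above the boss
- housing_47: blue cast housing, loose, 1000 g: square flange 79 mm wide, round boss 70.5 mm across, bright oiled bore open upward. Origin: centre of its underside, z up the bore. Boss top at 22 mm, mouth 62.5 mm wide, bevelled over 9 mm to a bore of 50.5 mm, 4 mm deep, on a flat shoulder at 9 mm. bearing_47 seated: centre at 18 mm, top at 27 mm, 5 mm above the boss
- housing_35: blue cast housing, loose, 700 g: square flange 66 mm wide, round boss 57.5 mm across, bright oiled bore open upward. Origin: centre of its underside, z up the bore. Boss top at 18 mm, mouth 49.5 mm wide, bevelled over 7 mm to a bore of 38.5 mm, 3 mm deep, on a flat shoulder at 8 mm. bearing_35 seated: centre at 15 mm, top at 22 mm, 4 mm above the boss
- housing_26: blue cast housing, loose, 500 g: square flange 56 mm wide, round boss 47.5 mm across, bright oiled bore open upward. Origin: centre of its underside, z up the bore. Boss top at 16 mm, mouth 39.5 mm wide, bevelled over 6.5 mm to a bore of 29.5 mm, 2.5 mm deep, on a flat shoulder at 7 mm. bearing_26 seated: centre at 13 mm, top at 19 mm, 3 mm above the boss
- old_47_mid (a point): worn-out old bearing of 47 mm outer diameter, 18 mm thick, brown with rust, open, its balls showing; lies flat on the bench among the new ones. The point is its centre, half-way up. Scrap, stays where it is. Note: between the left and right parts of the bench stand a heap of bolts (0.1 m high) and a bar leaning up to 0.2 m, round x 0.45 to 0.7, y -0.06 to -0.22; cross them with 0.1 m to spare
- old_35_mid (a point): worn-out old bearing of 35 mm outer diameter, 14 mm thick, brown with rust, open, its balls showing; lies flat on the bench among the new ones. The point is its centre, half-way up. Scrap, stays where it is. Note: between the left and right parts of the bench stand a heap of bolts (0.1 m high) and a bar leaning up to 0.2 m, round x 0.45 to 0.7, y -0.06 to -0.22; cross them with 0.1 m to spare

How it is judged (in metres and radians):
At the end, for the whole second after the job is handed in: Each new bearing is in the housing of its own size: its centre within 4 mm of the bore's axis and within 2.5 mm of the seated height, its axis within 4 degrees of the bore's; the housings stand level on the bench, and all is released and at rest. The old bearings have not moved more than 40 mm (horizontal distance between bearing_62_mid and housing_62 below 0.004 m and z of bearing_62_mid in the frame of housing_62 between 0.0175 and 0.0225 m and angle between the z axis of bearing_62_mid and the z axis of housing_62, either way round below 0.07 rad and angle between each of housing_62, housing_47, housing_35, housing_26's own z axis and vertical below 0.1 rad and height (world z) of each of housing_62, housing_47, housing_35, housing_26 below 0.005 m and horizontal distance between bearing_47_mid and housing_47 below 0.004 m and z of bearing_47_mid in the frame of housing_47 between 0.0155 and 0.0205 m and angle between the z axis of bearing_47_mid and the z axis of housing_47, either way round below 0.07 rad and horizontal distance between bearing_35_mid and housing_35 below 0.004 m and z of bearing_35_mid in the frame of housing_35 between 0.0125 and 0.0175 m and angle between the z axis of bearing_35_mid and the z axis of housing_35, either way round below 0.07 rad and horizontal distance between bearing_26_mid and housing_26 below 0.004 m and z of bearing_26_mid in the frame of housing_26 between 0.0105 and 0.0155 m and angle between the z axis of bearing_26_mid and the z axis of housing_26, either way round below 0.07 rad); the robot touches nothing.
It fails at once if the rusty old 47 mm bearing is carried off or pushed away (more than 40 mm) (distance of old_47_mid from where it was at the start of the episode above 0.04 m).
It fails at once if the rusty old 35 mm bearing is carried off or pushed away (more than 40 mm) (distance of old_35_mid from where it was at the start of the episode above 0.04 m).
It also fails if it takes over 144 s, if anything falls off the work surface, if the arm or the gripper's body presses on something with over 40 N, if the wrist force passes 120 N, or if a joint passes its speed limit or range.

ROBOT

A 6-joint arm with a two-finger parallel gripper is mounted at the origin on a cart in front of the work surface, level with it; the furniture and walls round the work are solid. World frame = base frame: x ahead of the robot, y to its left, z up, the work surface at z = 0. Lengths are in m, angles in degrees, forces in N, time in s.
With the tool pointing down it reaches from about 0.3 to 0.95 m from the base axis. Payload 3.1 kg.
Tool frame: the origin (TCP) lies between the finger pads; the fingertips stand 8 mm ahead of it and the grasp point (between the pads) lies 11 mm behind it; z points along the fingers, y is the line along which they close (so a half turn about z gives the same grasp; the last joint's range is limited). The gripper opens to 85 mm and grips with 20 to 120 N. Pads are 22 mm wide; open, the fingers measure 114 mm over their backs; the gripper's body (76 mm by 85 mm) begins 54 mm behind the grasp point. The pads swing forward as they close: fully open they stand 13 mm farther back than shut.
Start: joints at [67.34, 17.653, 93.61, -0, 68.738, -3.994], TCP at [0.2, 0.592, 0.239] pointing down, gripper open.
Joint ranges: [-175.34, 175.34], [-45.06, 112.39], [2.9, 150.54], [-68.45, 248.45], [3.09, 151.38], [-168.51, 168.51]. Speed limits (degrees/s): [159.86, 159.86, 180, 180, 180, 180].

INTERFACE

Orientations are given as a 3x3 rotation matrix whose columns are the frame's x, y, z axes.
In Python, from station import ctrl gives the robot as it stands.
- The arm moves only by the tool drive_tool, never from a script. Its arguments are lists of equal length, an entry for each row: "offset": the shift along the tool's x, y, z in cm, a list of three; "dr": the turn, a rotation vector about the tool's x, y, z in rad, a list of three; "jaw": the finger opening in cm, from 0 to 8.54. In form: {"offset": [[x, y, z], ...], "dr": [[ax, ay, az], ...], "jaw": [jaw, ...]}. A call has 1 to 5 rows; each row is the pose to reach, as a shift and turn from the pose commanded when the call began, along the tool's axes at that moment; what a row does not reach only later rows make up. A row lasts 1/12 s, in which the tool goes at most 41.7 mm and 7.16 degrees, less where a joint would pass 70% of its speed; a pose out of reach is approached as far as the arm can. A call with a gripper value outside its range is refused whole. The fingers move at their own pace and stop on an object; "force" is the grip in N (left out, the last holds). Time passes only in rows, so rows that repeat a pose let the fingers close. It gives the time, the measured TCP pose, the force, the opening and the grip force at its end, in the units of the state.
- ctrl.read_state(): the state, without advancing time (a new reading comes with each control period).
- ctrl.camera(name): name is "scene" or "side" or "wrist"; returns a dict with "img" (420x560x3 uint8, red, green, blue), "fx", "fy", "cx", "cy" (pixels), "camera_from_world" (4x4, takes a point from world to camera coordinates). Camera axes: x right, y down, z forward; pixel columns grow to the right and rows downward; lengths in m; the calibration is good to about 2 mm. The wrist camera is an equidistant fisheye: a pixel r from the principal point sees the ray r / f radians off the axis. A picture is of the moment at which its call begins. There is no depth.
- ctrl.sign_off(): hands the job in; it is judged then, once.
The state is a dict: "t": time; "qpos": joint angles; "joint_vel": joint speeds; "effort": joint torques, N m; "tool_pos": TCP position; "tcp_rot": TCP orientation; "wrist_force": force on the tool from outside, world axes, zero at the start; "ft_torque": the same for the moment, N m; "width": opening from 0.0 (shut) to 1.0 (fully open); "grasp_force": force on a finger pad.
Only numpy, scipy, OpenCV 4.12 (cv2) and the standard library are available. Lean on these libraries where they do the work, as an engineer would, in place of code of your own. Each camera call takes 0.05 s, during which the arm holds its last target. There are 200 camera calls.

## Working session

There is one attempt and no reset: what is moved stays moved. The work goes in short steps, Python scripts to look and compute and a tool call to move; the robot and the scene stay as the last step left them, time stands still between calls to the robot, and variables do not carry over. Pictures are saved under pics/ and viewed, at most 14 in all, crops included, and the job is handed in when it is done.

Besides the shell and the picture viewer there is one more tool, called after "Call:" as name(argument=value, ...) on one line, values as JSON. drive_tool: Moves the arm, as the interface text tells. Its arguments: {"type":"object","properties":{"offset":{"type":"array"},"dr":{"type":"array"},"jaw":{"type":"array"},"force":{"type":"number"}},"required":["offset","dr","jaw"]}

```bash
mkdir -p pics; ls
cat > h.py <<'E'
import numpy as np, cv2
from station import ctrl
def snap(n,save=None):
    c=ctrl.camera(n)
    if save: cv2.imwrite('pics/'+save,c['img'][:,:,::-1])
    return c
E
python3 - <<'E'
from h import *
ims=[snap(n,n+'0.png') for n in('scene','side','wrist')]
for c in ims: print(c['fx'],c['cx'],c['cy'],np.round(c['camera_from_world'],3).tolist())
print(ctrl.read_state())
E
```

```text
pics
502.68364548395994 287.37653115141103 210.5071781615112 [[0.688, -0.725, -0.004, -0.363], [-0.463, -0.435, -0.772, 0.277], [0.559, 0.533, -0.635, 0.996], [0.0, 0.0, 0.0, 1.0]]
502.30152071831645 271.7551555811925 201.53912293625467 [[1.0, 0.001, -0.007, -0.512], [-0.005, -0.656, -0.755, 0.014], [-0.005, 0.755, -0.656, 1.451], [0.0, 0.0, 0.0, 1.0]]
325.19226210127806 290.7771690463587 208.45121586963825 [[0.319, 0.948, -0.003, -0.624], [0.911, -0.306, 0.275, -0.036], [0.26, -0.09, -0.961, 0.38], [0.0, 0.0, 0.0, 1.0]]
{'t': 0.15, 'qpos': array([ 6.73406456e+01,  1.76960203e+01,  9.36701476e+01, -1.57931627e-03,
        6.87380257e+01, -3.99278414e+00]), 'joint_vel': array([-0.06723261, -0.09040203, -0.23104831, -0.01477572,  0.09067849,
        0.06580856]), 'effort': array([-2.61118030e-04, -4.15803230e+01, -2.77146703e+01, -9.26182156e-05,
        5.98223109e-03,  6.59525448e-07]), 'tool_pos': array([0.19982611, 0.59154581, 0.23830033]), 'tcp_rot': array([[-9.47400354e-01,  3.20050171e-01, -6.76882527e-04],
       [ 3.20050870e-01,  9.47398855e-01, -1.68804818e-03],
       [ 1.01017623e-04, -1.81589428e-03, -9.99998346e-01]]), 'wrist_force': array([ 0.30009991, -0.61567694,  0.50746252]), 'ft_torque': array([ 0.04537521, -0.04312815,  0.01736044]), 'grasp_force': 0.0, 'width': 0.9969762420020841}
```

View pics/scene0.png

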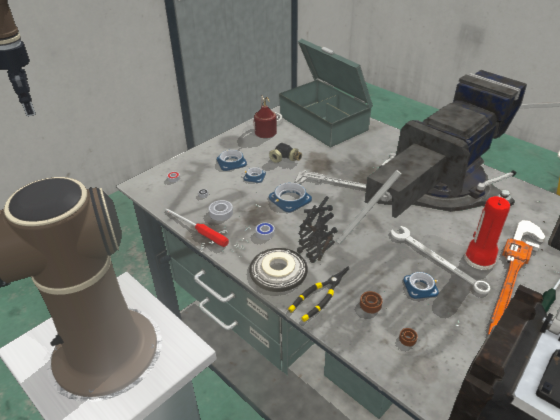

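View pics/side0.png

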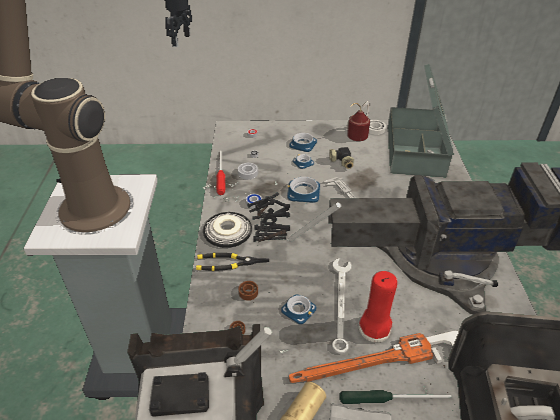

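View pics/wrist0.png

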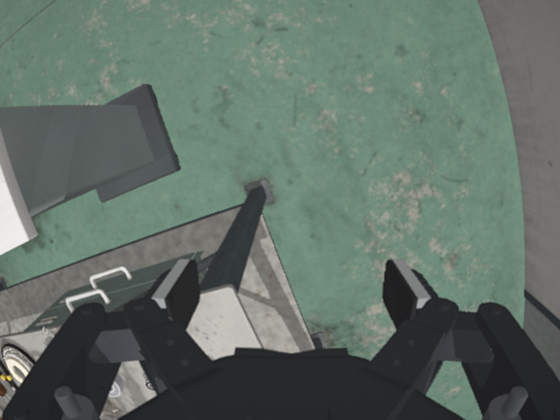

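The scene view shows the bearings at 35 (174,176), 26 (203,192), 62 (220,210) and 47 (264,229). Housings are at (231,160), (254,174), (290,196) and (420,285), and the old bearings at (371,301) and (408,337). The side view shows the bearings at (252,132), (254,154), (247,169), (254,200) and the housings at (302,143), (304,160), (304,189), (299,307). The wrist camera so far sees only the bench corner and the fingers.

```bash
cat >> h.py <<'E'
def ray(c,u,v,fish=False):
    M=np.array(c['camera_from_world']);R,t=M[:3,:3],M[:3,3]
    a=np.array([(u-c['cx'])/c['fx'],(v-c['cy'])/c['fy']])
    if fish:
        r=np.hypot(*a); d=np.array([*(a/max(r,1e-9)*np.sin(r)),np.cos(r)])
    else: d=np.array([*a,1.]); d/=np.linalg.norm(d)
    return -R.T@t, R.T@d
def onplane(c,u,v,z,fish=False):
    o,d=ray(c,u,v,fish); return o+d*(z-o[2])/d[2]
def cross(r1,r2):
    A=np.array([r1[1],-r2[1]]).T; s=np.linalg.lstsq(A,r2[0]-r1[0],rcond=None)[0]
    p,q=r1[0]+s[0]*r1[1],r2[0]+s[1]*r2[1]; return (p+q)/2,np.linalg.norm(p-q)
def proj(c,P,fish=True):
    M=np.array(c['camera_from_world']);p=M[:3,:3]@P+M[:3,3]
    r=np.hypot(*p[:2]);th=np.arctan2(r,p[2]) if fish else r/p[2]
    return c['cx']+c['fx']*p[0]/r*th, c['cy']+c['fy']*p[1]/r*th
E
python3 - <<'E'
from h import *
S,D,W=[snap(n) for n in('scene','side','wrist')]
names='b35 b26 b62 b47 hA hB hC hD oldA oldB'.split()
s=[(174,176),(203,192),(220,210),(264,229),(231,160),(254,174),(290,196),(420,285),(371,301),(408,337)]
d=[(252,132),(254,154),(247,169),(254,200),(302,143),(304,160),(304,189),(299,307),(248,290),(238,327)]
for n,a,b in zip(names,s,d):
    P,e=cross(ray(S,*a),ray(D,*b)); print(n,np.round(P,3),round(e*1000,1))
o,dd=ray(W,W['cx'],W['cy'],True); st=ctrl.read_state(); R=st['tcp_rot']
print('cam in tool',R.T@(o-st['tool_pos']),'axis',R.T@dd)
for z in(0,.02,.1):print(proj(W,st['tool_pos']+R@[0,0,z]))
E
```

```text
b35 [0.444 0.366 0.013] 0.0
b26 [0.454 0.248 0.008] 5.3
b62 [0.435 0.155 0.014] 2.5
b47 [0.461 0.017 0.01 ] 4.1
hA [0.613 0.312 0.007] 5.4
hB [0.615 0.216 0.004] 0.6
hC [0.607 0.066 0.007] 0.5
hD [ 0.575 -0.362  0.003] 1.7
oldA [ 0.455 -0.315  0.011] 2.1
oldB [ 0.436 -0.42   0.007] 3.4
cam in tool [ 0.07057711 -0.00014884 -0.13496631] axis [-2.75551355e-01 -5.87067552e-04  9.61286173e-01]
(np.float64(291.21355214415115), np.float64(274.3535132620045))
(np.float64(291.1993994271102), np.float64(256.6456412970518))
(np.float64(291.1608814455454), np.float64(212.56012841185273))
```

Call:
drive_tool(offset=[[-3,-2.7,0],[-6,-5.4,0],[-9,-8.1,0],[-12,-10.8,0],[-14.8,-13.3,0]], dr=[[0,0,-0.11],[0,0,-0.22],[0,0,-0.326],[0,0,-0.326],[0,0,-0.326]], jaw=[8.5,8.5,8.5,8.5,8.5])

```text
t: 0.72
tool_pos: [0.2982, 0.4169, 0.2392]
tcp_rot: [[-1.0, -0.001, 0.0], [-0.001, 1.0, -0.0], [-0.0, -0.0, -1.0]]
wrist_force: [1.0, -0.5, -0.3]
width: 0.993
grasp_force: 0.0
```

Call:
drive_tool(offset=[[-1.8,-3.2,0],[-3.6,-6.4,0],[-5.4,-9.6,0],[-7.2,-12.8,0],[-8,-14.5,0]], dr=[[0,0,0],[0,0,0],[0,0,0],[0,0,0],[0,0,0]], jaw=[8.5,8.5,8.5,8.5,8.5])

```text
t: 1.13
tool_pos: [0.3792, 0.2708, 0.2395]
tcp_rot: [[-1.0, 0.002, 0.001], [0.002, 1.0, -0.001], [-0.001, -0.001, -1.0]]
wrist_force: [0.5, -0.0, -0.5]
width: 0.994
grasp_force: 0.0
```

Call:
drive_tool(offset=[[-2,-3.5,0],[-4.2,-4,0],[-4.2,-4,0],[-4.2,-4,0]], dr=[[0,0,0],[0,0,0],[0,0,0],[0,0,0]], jaw=[8.5,8.5,8.5,8.5])

```text
t: 1.47
tool_pos: [0.4206, 0.2332, 0.2395]
tcp_rot: [[-1.0, 0.002, 0.0], [0.002, 1.0, 0.0], [-0.0, 0.0, -1.0]]
wrist_force: [0.5, -0.3, 0.2]
width: 0.997
grasp_force: 0.0
```

Run:
```python
from h import *
import pickle
W=snap('wrist','w1.png'); st=ctrl.read_state(); print(st['t'],st['tool_pos'],st['tcp_rot'].round(4).tolist())
pickle.dump(W,open('w1.pkl','wb'))
```

```text
1.5167 [0.41967204 0.23364335 0.23924988] [[-1.0, 0.001, -0.0007], [0.001, 1.0, 0.0003], [0.0007, 0.0003, -1.0]]
```

View pics/w1.png

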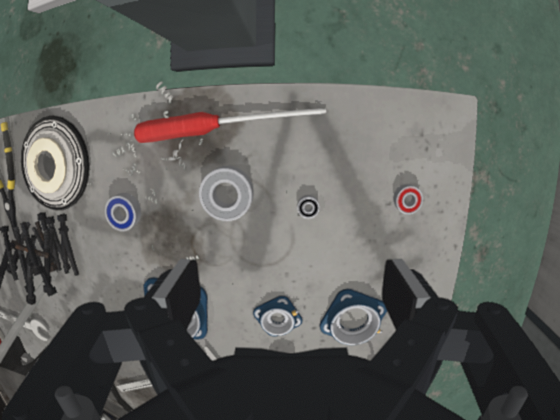

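The wrist view shows the red-sealed 35 at (409,200), black 26 at (308,208), 62 at (225,194) and blue 47 at (120,213). Two of the housings are partly hidden, at (277,318) and (355,320), and one sits behind a finger. I'll take two more views farther out in x.

Call:
drive_tool(offset=[[-4,-0.4,0],[-8,-0.8,0],[-12,-1.2,0],[-16,-1.4,0],[-18,-1.4,0]], dr=[[0,0,0],[0,0,0],[0,0,0],[0,0,0],[0,0,0]], jaw=[8.5,8.5,8.5,8.5,8.5])

```text
t: 1.93
tool_pos: [0.6029, 0.2204, 0.2391]
tcp_rot: [[-1.0, -0.001, 0.002], [-0.001, 1.0, 0.0], [-0.002, 0.0, -1.0]]
wrist_force: [0.1, 0.2, 0.7]
width: 0.996
grasp_force: 0.0
```

Call:
drive_tool(offset=[[0,0,0],[0,0,0]], dr=[[0,0,0],[0,0,0]], jaw=[8.5,8.5])

```text
t: 2.1
tool_pos: [0.5992, 0.2207, 0.2384]
tcp_rot: [[-1.0, -0.001, -0.002], [-0.001, 1.0, -0.0], [0.002, -0.0, -1.0]]
wrist_force: [-1.2, 0.4, -0.5]
width: 0.996
grasp_force: 0.0
```

Run:
```python
from h import *
import pickle
W=snap('wrist','w2.png'); pickle.dump(W,open('w2.pkl','wb')); print(ctrl.read_state()['tool_pos'])
```

```text
[0.5982301  0.22069837 0.23843716]
```

Call:
drive_tool(offset=[[0,-4,0],[0,-8,0],[0,-11,0],[0,-11,0],[0,-11,0]], dr=[[0,0,0],[0,0,0],[0,0,0],[0,0,0],[0,0,0]], jaw=[8.5,8.5,8.5,8.5,8.5])

```text
t: 2.57
tool_pos: [0.598, 0.1094, 0.2394]
tcp_rot: [[-1.0, 0.001, -0.001], [0.001, 1.0, 0.001], [0.001, 0.001, -1.0]]
wrist_force: [-0.3, 0.8, 0.6]
width: 0.993
grasp_force: 0.0
```

Run:
```python
from h import *
import pickle
W=snap('wrist','w3.png'); pickle.dump(W,open('w3.pkl','wb')); print(ctrl.read_state()['tool_pos'],ctrl.read_state()['t'])
a=cv2.imread('pics/w2.png')[:290];b=cv2.imread('pics/w3.png')[:290]
cv2.imwrite('pics/w23.png',np.vstack([a,b]))
```

```text
[0.59835691 0.11047454 0.23950524] 2.6167
```

View pics/w23.png

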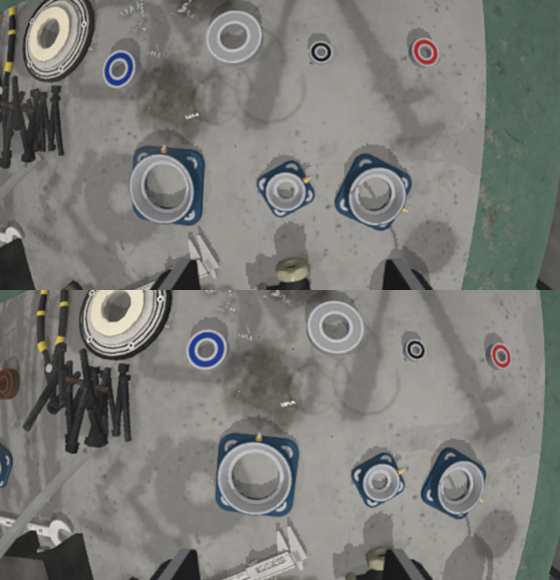

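The upper half (w2) shows the bearings at 47 (119,69), 62 (234,37), 26 (320,52), 35 (425,52), and housings at (163,187), (285,190), (375,192). The lower half (w3, rows less 290) shows the bearings at (207,60), (336,37), (415,59), (501,66) and housings at (256,187), (380,191), (458,192).

```bash
cat >> h.py <<'E'
def circ(c,pts,z,fish=True):
    P=np.array([onplane(c,*p,z,fish)[:2] for p in pts])
    for _ in range(4):
        A=np.c_[2*P,np.ones(len(P))]; s=np.linalg.lstsq(A,(P**2).sum(1),rcond=None)[0]
        r=np.sqrt(s[2]+s[0]**2+s[1]**2); e=abs(np.hypot(*(P-s[:2]).T)-r)
        if len(P)>12: P=P[e<=max(np.percentile(e,90),1e-3)]
    return s[:2],2*r,e.mean()
def masks(c):
    h=cv2.cvtColor(c['img'],cv2.COLOR_RGB2HSV).astype(int);H,S,V=h[...,0],h[...,1],h[...,2]
    return dict(blue=(H>98)&(H<125)&(S>110),red=((H<8)|(H>172))&(S>120),black=(V<60),grey=(S<40)&(V>150))
def blob(m,u,v,win):
    w=np.zeros(m.shape,np.uint8);u,v=int(u),int(v);w[max(0,v-win):v+win,max(0,u-win):u+win]=1
    w=(w&m.astype(np.uint8)); n,l,s,_=cv2.connectedComponentsWithStats(w)
    return (l==1+np.argmax(s[1:,4])).astype(np.uint8)
E
cat > m1.py <<'E'
from h import *
import pickle
W=[pickle.load(open(f'w{i}.pkl','rb')) for i in(1,2,3)]
T=[('b62','grey',35,.020,[(225,194),(234,37),(336,37)]),('b47','blue',22,.018,[(120,213),(119,69),(207,60)]),
('b35','red',20,.014,[(409,200),(425,52),(501,66)]),('b26','black',14,.012,[(308,208),(320,52),(415,59)]),
('h1','blue',50,.024,[None,(163,187),(256,187)]),('h2','blue',36,.016,[None,(285,190),(380,191)]),('h3','blue',46,.022,[None,(375,192),(458,192)])]
vis=[cv2.cvtColor(w['img'],cv2.COLOR_RGB2BGR) for w in W]
for n,mk,win,z,px in T:
    rs=[]
    for i,(w,p) in enumerate(zip(W,px)):
        if p is None: continue
        b=blob(masks(w)[mk],*p,win)
        cs,hi=cv2.findContours(b,cv2.RETR_CCOMP,cv2.CHAIN_APPROX_NONE)
        hole=max([c for c,k in zip(cs,hi[0]) if k[3]>=0],key=cv2.contourArea,default=None)
        out=max(cs,key=cv2.contourArea)
        c=hole if n[0]=='h' and hole is not None else out
        ce,d,e=circ(w,c[:,0,:],z); cv2.drawContours(vis[i],[c],-1,(0,255,0),1)
        print(n,i+1,(ce*1000).round(1),'dia',round(d*1000,1),'err',round(e*1000,2),'hole',hole is not None)
        u,v=proj(w,np.array([*ce,z])); rs.append(ray(w,u,v,True))
    print('   tri',[ (np.round(q[0]*1000,1).tolist(),round(q[1]*1000,1)) for q in [cross(rs[0],rs[-1])]])
a=np.vstack([vis[1][:240],vis[2][:240]])[:,80:]
cv2.imwrite('pics/m1.png',cv2.resize(a,None,fx=1.25,fy=1.25))
E
python3 m1.py
```

```text
b62 1 [435.9 157.6] dia 61.2 err 0.34 hole True
b62 2 [435.5 157.6] dia 60.7 err 0.3 hole True
b62 3 [435.4 158. ] dia 60.7 err 0.27 hole True
   tri [([435.7, 157.9, 21.1], np.float64(0.0))]
b47 1 [458.4  16.2] dia 37.4 err 0.38 hole True
b47 2 [458.3  15.9] dia 37.9 err 0.33 hole True
b47 3 [458.3  16.1] dia 38.4 err 0.31 hole True
   tri [([458.4, 16.2, 18.1], np.float64(0.2))]
b35 1 [443.  375.4] dia 28.0 err 0.3 hole True
b35 2 [443.1 375.2] dia 28.1 err 0.27 hole True
b35 3 [443.  375.3] dia 27.6 err 0.3 hole True
   tri [([443.0, 375.4, 13.9], np.float64(0.1))]
b26 1 [452.9 253.3] dia 19.0 err 0.26 hole True
b26 2 [453.1 253. ] dia 19.3 err 0.26 hole True
b26 3 [453.  253.1] dia 19.1 err 0.26 hole True
   tri [([452.9, 253.3, 11.6], np.float64(0.2))]
h1 2 [575.6 108.4] dia 18.6 err 0.51 hole True
h1 3 [575.8 103.6] dia 18.4 err 0.43 hole True
   tri [([577.9, 103.3, 8.1], np.float64(0.2))]
h2 2 [584.7 221.3] dia 16.3 err 0.38 hole True
h2 3 [601.6 187.1] dia 15.9 err 0.51 hole True
   tri [([617.7, 218.8, -119.8], np.float64(23.9))]
h3 2 [577.8 302.9] dia 17.1 err 0.51 hole True
h3 3 [578.  298.2] dia 17.7 err 0.48 hole True
   tri [([580.1, 306.5, 6.5], np.float64(0.3))]
```

View pics/m1.png

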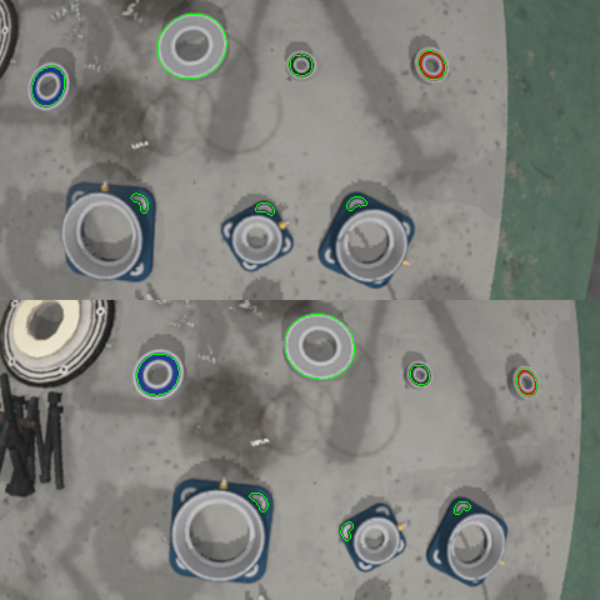

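Green outlines sit on the four bearing seals and rings: triangulated tops are 21, 18, 14 and 12 mm high, as they should be. On the housings they caught only the flange slots, so I'll fit the bright boss rim by radial search.

```bash
cat >> h.py <<'E'
def rim(c,u,v,z,dmax,k=3):
    """first blue pixel outward from (u,v), circle in plane z, trimmed"""
    m=masks(c)['blue'];pts=[]
    for a in np.linspace(0,2*np.pi,120,endpoint=False):
        for r in np.arange(5,60,.5):
            x,y=u+r*np.cos(a),v+r*np.sin(a)
            if m[int(round(y)),int(round(x))]: pts.append((x,y));break
    P=np.array([onplane(c,*p,z,True)[:2] for p in pts]); best=None
    rng=np.random.default_rng(0)
    for _ in range(400):
        q=P[rng.choice(len(P),3,False)]
        A=np.c_[2*q,np.ones(3)]
        if abs(np.linalg.det(A))<1e-9: continue
        s=np.linalg.solve(A,(q**2).sum(1)); r=np.sqrt(max(s[2]+s[0]**2+s[1]**2,0))
        if 2*r>dmax: continue
        inl=abs(np.hypot(*(P-s[:2]).T)-r)<.0012
        if best is None or inl.sum()>best.sum(): best=inl
    ce,d,e=circ(c,np.array(pts)[best],z); return ce,d,e,best.sum(),len(P)
E
cat > m2.py <<'E'
from h import *
import pickle
W=[pickle.load(open(f'w{i}.pkl','rb')) for i in(2,3)]
for n,z,dm,px in [('h62',.024,.095,[(163,187),(256,187)]),('h26',.016,.055,[(285,190),(380,191)]),('h47',.022,.08,[(375,192),(458,192)])]:
    rs=[]
    for w,p in zip(W,px):
        ce,d,e,k,N=rim(w,*p,z,dm); print(n,(ce*1000).round(1),'dia',round(d*1000,1),round(e*1000,2),k,N)
        rs.append(ray(w,*proj(w,np.array([*ce,z])),True))
    q=cross(*rs); print('  tri',(q[0]*1000).round(1),round(q[1]*1000,2))
E
python3 m2.py
```

```text
h62 [605.  68.] dia 86.4 0.32 51 54
h62 [605.4  68.4] dia 85.8 0.34 75 91
  tri [605.   68.5  25.2] 0.38
h26 [610.8 214.5] dia 47.6 0.29 74 87
h26 [610.7 214.6] dia 47.7 0.33 80 92
  tri [610.7 214.5  16.4] 0.1
h47 [614.5 319.4] dia 70.4 0.27 80 94
h47 [614.5 319.4] dia 71.1 0.31 91 93
  tri [614.5 319.4  21.9] 0.0
```

The rim diameters (86, 47.7, 70.7) and heights (25, 16.4, 21.9) match housing_62, housing_26 and housing_47. So housing_35 is the far-right one. First grasp: bearing_62.

Call:
drive_tool(offset=[[4,1.2,0],[8,2.4,0],[12,3.6,1],[16,4.7,2],[16.27,4.73,4]], dr=[[0,0,0],[0,0,0],[0,0,0],[0,0,0],[0,0,0]], jaw=[8,7.5,7.2,7.2,7.2])

```text
t: 3.03
tool_pos: [0.4309, 0.1599, 0.1997]
tcp_rot: [[-1.0, -0.005, -0.002], [-0.005, 1.0, 0.002], [0.002, 0.002, -1.0]]
wrist_force: [0.1, 0.1, -0.4]
width: 0.844
grasp_force: 0.0
```

Call:
drive_tool(offset=[[0,0,4],[0,0,8],[0,0,12],[0,0,15],[0,0,15]], dr=[[0,0,0],[0,0,0],[0,0,0],[0,0,0],[0,0,0]], jaw=[7.2,7.2,7.2,7.2,7.2])

```text
t: 3.45
tool_pos: [0.43, 0.157, 0.0437]
tcp_rot: [[-1.0, -0.003, -0.014], [-0.003, 1.0, -0.003], [0.014, -0.003, -1.0]]
wrist_force: [-1.3, -0.9, 0.1]
width: 0.841
grasp_force: 0.0
```

Call:
drive_tool(offset=[[0,0,0],[0,0,0]], dr=[[0,0,0],[0,0,0]], jaw=[7.2,7.2])

```text
t: 3.62
tool_pos: [0.4381, 0.1583, 0.0508]
tcp_rot: [[-1.0, -0.002, 0.002], [-0.002, 1.0, 0.001], [-0.002, 0.001, -1.0]]
wrist_force: [0.9, -0.4, 0.2]
width: 0.845
grasp_force: 0.0
```

Run:
```python
from h import *
s=ctrl.read_state(); print(s['t'],s['tool_pos'],s['width'],s['wrist_force'],s['tcp_rot'].round(4).tolist())
```

```text
3.6167 [0.43810945 0.15832149 0.05079768] 0.8449255612118486 [ 0.92642801 -0.38257138  0.18996538] [[-1.0, -0.0017, 0.0024], [-0.0017, 1.0, 0.0008], [-0.0024, 0.0008, -1.0]]
```

Call:
drive_tool(offset=[[0,0,1.3],[0,0,2.5],[0,0,3.4],[0,0,4.0],[0,0,4.2]], dr=[[0,0,0],[0,0,0],[0,0,0],[0,0,0],[0,0,0]], jaw=[7.2,7.2,7.2,7.2,7.2])

```text
t: 4.03
tool_pos: [0.4379, 0.1574, 0.0079]
tcp_rot: [[-1.0, -0.0, 0.002], [-0.0, 1.0, 0.0], [-0.002, 0.0, -1.0]]
wrist_force: [-0.8, 0.4, -0.4]
width: 0.844
grasp_force: 0.0
```

Call:
drive_tool(offset=[[0,0,0.1],[0,0,0.2],[0,0,0.3],[0,0,0.4],[0,0,0.4]], dr=[[0,0,0],[0,0,0],[0,0,0],[0,0,0],[0,0,0]], jaw=[7.2,7.2,7.2,7.2,7.2])

```text
t: 4.45
tool_pos: [0.4372, 0.1571, 0.0034]
tcp_rot: [[-1.0, -0.0, 0.0], [-0.0, 1.0, 0.0], [-0.0, 0.0, -1.0]]
wrist_force: [-0.2, 0.3, -0.0]
width: 0.844
grasp_force: 0.0
```

Call:
drive_tool(offset=[[0,0,0.1],[0,0,0.2],[0,0,0.2],[0,0,0.2]], dr=[[0,0,0],[0,0,0],[0,0,0],[0,0,0]], jaw=[7.2,7.2,7.2,7.2])

```text
t: 4.78
tool_pos: [0.437, 0.157, 0.0012]
tcp_rot: [[-1.0, -0.0, -0.0], [-0.0, 1.0, -0.0], [0.0, -0.0, -1.0]]
wrist_force: [0.5, 0.5, 0.1]
width: 0.844
grasp_force: 0.0
```

Call:
drive_tool(offset=[[0,0,0.1],[0,0,0.15],[0,0,0.15]], dr=[[0,0,0],[0,0,0],[0,0,0]], jaw=[7.2,7.2,7.2])

```text
t: 5.03
tool_pos: [0.4371, 0.1571, -0.0002]
tcp_rot: [[-1.0, -0.0, -0.0], [-0.0, 1.0, -0.0], [0.0, -0.0, -1.0]]
wrist_force: [0.4, -0.4, -0.3]
width: 0.84
grasp_force: 0.0
```

Call:
drive_tool(offset=[[0,0,0.1],[0,0,0.15],[0,0,0.15]], dr=[[0,0,0],[0,0,0],[0,0,0]], jaw=[7.2,7.2,7.2])

```text
t: 5.28
tool_pos: [0.4371, 0.1571, -0.0004]
tcp_rot: [[-1.0, -0.0, -0.001], [-0.0, 1.0, -0.0], [0.001, -0.0, -1.0]]
wrist_force: [-4.5, -2.1, 14.3]
width: 0.843
grasp_force: 7.2
```

Contact at TCP z ≈ -0.4 mm with the jaw at 72 mm calibrates the fingertips. Now the grasp, with the tips about 6.5 mm below the bearing's top.

Call:
drive_tool(offset=[[0.1,0,-0.6],[0.1,0,-1.2],[0.1,0,-1.75],[0.1,0,-1.75],[0.1,0,-1.75]], dr=[[0,0,0],[0,0,0],[0,0,0],[0,0,0],[0,0,0]], jaw=[7.2,7.2,7.2,7.2,7.2], force=60)

```text
t: 5.7
tool_pos: [0.4366, 0.1572, 0.0162]
tcp_rot: [[-1.0, -0.0, 0.001], [-0.0, 1.0, 0.0], [-0.001, 0.0, -1.0]]
wrist_force: [0.4, 0.4, 0.4]
width: 0.846
grasp_force: 0.0
```

Call:
drive_tool(offset=[[0,0,0],[0,0,0],[0,0,0],[0,0,0],[0,0,0]], dr=[[0,0,0],[0,0,0],[0,0,0],[0,0,0],[0,0,0]], jaw=[6.5,5.8,5.5,5.5,5.5])

```text
t: 6.12
tool_pos: [0.436, 0.1571, 0.0164]
tcp_rot: [[-1.0, -0.0, -0.001], [-0.0, 1.0, -0.0], [0.001, -0.0, -1.0]]
wrist_force: [-2.2, -0.4, 10.0]
width: 0.691
grasp_force: 62.0
```

Call:
drive_tool(offset=[[0,0,-0.5],[0,0,-1],[0,0,-2],[0,0,-3.5],[0,0,-5]], dr=[[0,0,0],[0,0,0],[0,0,0],[0,0,0],[0,0,0]], jaw=[5.5,5.5,5.5,5.5,5.5])

```text
t: 6.53
tool_pos: [0.4352, 0.1569, 0.0661]
tcp_rot: [[-1.0, -0.0, -0.002], [-0.0, 1.0, -0.0], [0.002, -0.0, -1.0]]
wrist_force: [0.9, 0.4, -2.1]
width: 0.683
grasp_force: 64.7
```

Call:
drive_tool(offset=[[0,0,-1],[0,0,-1],[0,0,-1]], dr=[[0,0,0],[0,0,0],[0,0,0]], jaw=[5.5,5.5,5.5])

```text
t: 6.78
tool_pos: [0.4366, 0.1572, 0.0765]
tcp_rot: [[-1.0, -0.0, 0.002], [-0.0, 1.0, 0.0], [-0.002, 0.0, -1.0]]
wrist_force: [0.4, 0.4, -2.9]
width: 0.685
grasp_force: 64.7
```

```bash
cat > m3.py <<'E'
import sys
from h import *
s=ctrl.read_state(); print(s['t'],s['tool_pos'],s['width']*8.54,s['grasp_force'],s['wrist_force'])
W=snap('wrist',sys.argv[1])
a=sys.argv[2:]
E
python3 m3.py g62.png
```

```text
6.7833 [0.43662983 0.15723058 0.0764644 ] 5.848743231987087 64.71888184547424 [ 0.44025846  0.35295124 -2.87243567]
```

View pics/g62.png

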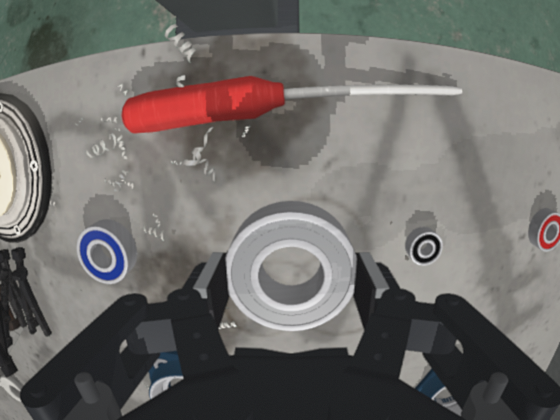

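Bearing 62 is held level between the pads, centred at (291,272). Carrying it to housing_62.

Call:
drive_tool(offset=[[-2.5,-1.3,0],[-6,-3.2,0],[-10,-5.3,0],[-14,-7.4,0],[-16.9,-8.9,0]], dr=[[0,0,0],[0,0,0],[0,0,0],[0,0,0],[0,0,0]], jaw=[5.5,5.5,5.5,5.5,5.5])

```text
t: 7.25
tool_pos: [0.6057, 0.0669, 0.0742]
tcp_rot: [[-1.0, -0.0, -0.002], [-0.0, 1.0, -0.0], [0.002, -0.0, -1.0]]
wrist_force: [0.6, 0.2, -2.3]
width: 0.688
grasp_force: 64.8
```

Call:
drive_tool(offset=[[0,0,0],[0,0,0],[0,0,1.5],[0,0,2],[0,0,2]], dr=[[0,0,0],[0,0,0],[0,0,0],[0,0,0],[0,0,0]], jaw=[5.5,5.5,5.5,5.5,5.5])

```text
t: 7.67
tool_pos: [0.601, 0.0685, 0.0527]
tcp_rot: [[-1.0, -0.001, -0.008], [-0.001, 1.0, -0.0], [0.008, -0.0, -1.0]]
wrist_force: [-1.0, -0.1, -1.9]
width: 0.682
grasp_force: 65.0
```

```bash
cat > m4.py <<'E'
from h import *
s=ctrl.read_state(); print(s['t'],s['tool_pos'].round(4),s['width'],s['grasp_force'],s['wrist_force'].round(1))
W=snap('wrist')
g=masks(W)['grey']; t=s['tool_pos']; z=t[2]+.004
u,v=proj(W,np.array([t[0],t[1],z])); b=blob(g,u,v,75)
cs,_=cv2.findContours(b,cv2.RETR_EXTERNAL,cv2.CHAIN_APPROX_NONE)
c=max(cs,key=cv2.contourArea)[:,0]; c=c[c[:,1]<v]
print(u,v,circ(W,c,z))
E
python3 m4.py
```

```text
7.6667 [0.601  0.0685 0.0527] 0.6821002816648095 65.020090341568 [-1.  -0.1 -1.9]
290.58425964436924 278.20840199494 (array([0.59814067, 0.06777792]), np.float64(0.057973111335363925), np.float64(0.0007308857389970497))
```

Call:
drive_tool(offset=[[0,0,0.6],[0,0,1.0],[0,0,1.2],[0,0,1.2],[0,0,1.2]], dr=[[0,0,0],[0,0,0],[0,0,0],[0,0,0],[0,0,0]], jaw=[5.5,5.5,5.5,5.5,5.5])

```text
t: 8.13
tool_pos: [0.605, 0.0682, 0.0438]
tcp_rot: [[-1.0, -0.0, -0.0], [-0.0, 1.0, 0.0], [0.0, 0.0, -1.0]]
wrist_force: [1.6, 0.3, -3.5]
width: 0.687
grasp_force: 65.0
```

```bash
python3 m4.py
```

```text
8.1333 [0.605  0.0682 0.0438] 0.6868525094343342 65.0269889831543 [ 1.6  0.3 -3.5]
290.5222930549807 278.26490626531853 (array([0.60247715, 0.06801532]), np.float64(0.05798259667529608), np.float64(0.0002997595717311905))
```

Call:
drive_tool(offset=[[-0.1,0,0.4],[-0.1,0,0.8],[-0.1,0,1.1],[-0.1,0,1.4],[-0.1,0,1.55]], dr=[[0,0,0],[0,0,0],[0,0,0],[0,0,0],[0,0,0]], jaw=[5.5,5.5,5.5,5.5,5.5])

```text
t: 8.6
tool_pos: [0.6055, 0.0681, 0.0275]
tcp_rot: [[-1.0, -0.0, -0.001], [-0.0, 1.0, -0.0], [0.001, -0.0, -1.0]]
wrist_force: [0.4, 0.2, -2.3]
width: 0.688
grasp_force: 65.0
```

Call:
drive_tool(offset=[[0,0,0],[0,0,0],[0,0,0]], dr=[[0,0,0],[0,0,0],[0,0,0]], jaw=[5.5,5.5,5.5])

```text
t: 8.85
tool_pos: [0.6062, 0.0681, 0.0283]
tcp_rot: [[-1.0, -0.0, 0.0], [-0.0, 1.0, -0.0], [-0.0, -0.0, -1.0]]
wrist_force: [0.5, -0.7, -1.5]
width: 0.683
grasp_force: 65.0
```

Call:
drive_tool(offset=[[0,0,0.1],[0,0,0.1],[0,0,0.1],[0,0,0.1],[0,0,0.1]], dr=[[0,0,0],[0,0,0],[0,0,0],[0,0,0],[0,0,0]], jaw=[6.4,6.8,7.2,7.5,7.5])

```text
t: 9.27
tool_pos: [0.6064, 0.0681, 0.0276]
tcp_rot: [[-1.0, -0.0, 0.001], [-0.0, 1.0, 0.0], [-0.001, 0.0, -1.0]]
wrist_force: [-0.2, 0.3, 0.2]
width: 0.881
grasp_force: 0.0
```

Call:
drive_tool(offset=[[0,0,-1],[0,0,-4],[0,0,-8],[0,0,-12],[0,0,-16]], dr=[[0,0,0],[0,0,0],[0,0,0],[0,0,0],[0,0,0]], jaw=[7.5,7.5,7.5,7.5,7.5])

```text
t: 9.68
tool_pos: [0.6057, 0.0681, 0.1895]
tcp_rot: [[-1.0, -0.0, -0.0], [-0.0, 1.0, 0.0], [0.0, 0.0, -1.0]]
wrist_force: [-0.4, -0.1, -0.8]
width: 0.879
grasp_force: 0.0
```

Call:
drive_tool(offset=[[0,0,-1],[0,0,-1],[0,0,-1]], dr=[[0,0,0],[0,0,0],[0,0,0]], jaw=[7.5,7.5,7.5])

```text
t: 9.93
tool_pos: [0.6063, 0.0681, 0.1983]
tcp_rot: [[-1.0, -0.0, 0.002], [-0.0, 1.0, 0.0], [-0.002, 0.0, -1.0]]
wrist_force: [-0.4, 0.4, -0.2]
width: 0.879
grasp_force: 0.0
```

```bash
python3 m3.py p62.png
python3 - <<'E'
import cv2
a=cv2.imread('pics/p62.png')[120:290,200:420]; cv2.imwrite('pics/p62c.png',cv2.resize(a,None,fx=3,fy=3))
E
```

```text
9.9333 [0.60631692 0.06812618 0.19831746] 7.504411128310668 0.0 [-0.40745453  0.44953828 -0.18320261]
```

View pics/p62c.png

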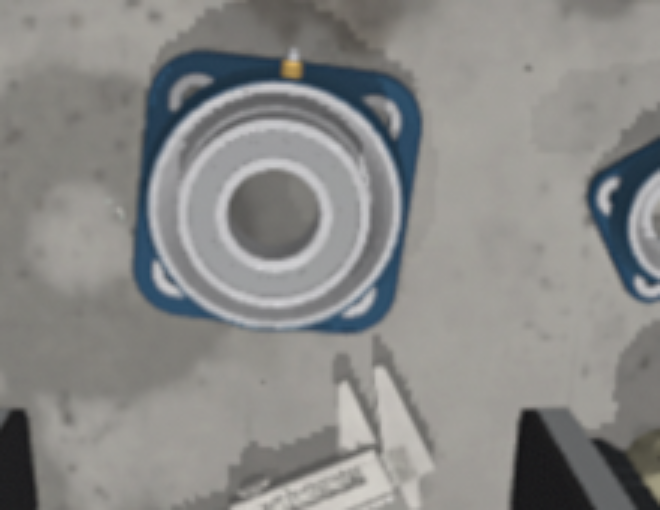

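The picture shows bearing 62 sitting level inside the boss rim, with an even gap all round, so it looks seated; I'll measure it later. Next is bearing 47. I'm turning the gripper 90° so the fingers stay clear of the bolt heap.

Call:
drive_tool(offset=[[3.5,-1.2,0],[7,-2.5,0],[10.5,-3.7,0],[14,-5,0],[14.8,-5.2,0]], dr=[[0,0,0.12],[0,0,0.24],[0,0,0.36],[0,0,0.48],[0,0,0.6]], jaw=[7,6,5.7,5.7,5.7])

```text
t: 10.4
tool_pos: [0.4491, 0.0153, 0.1923]
tcp_rot: [[-0.822, 0.57, -0.015], [0.57, 0.822, -0.0], [0.012, -0.008, -1.0]]
wrist_force: [-0.2, -0.2, -0.0]
width: 0.668
grasp_force: 0.0
```

Call:
drive_tool(offset=[[0,0,1],[0,0,2],[0,0,3],[0,0,4],[0,0,5]], dr=[[0,0,0.12],[0,0,0.24],[0,0,0.36],[0,0,0.48],[0,0,0.6]], jaw=[5.7,5.7,5.7,5.7,5.7])

```text
t: 10.82
tool_pos: [0.4554, 0.0162, 0.1441]
tcp_rot: [[-0.357, 0.934, -0.006], [0.934, 0.357, 0.0], [0.002, -0.005, -1.0]]
wrist_force: [-0.1, 0.8, 1.2]
width: 0.665
grasp_force: 0.0
```

Call:
drive_tool(offset=[[0,0,1],[0,0,2],[0,0,3],[0,0,3.5],[0,0,3.5]], dr=[[0,0,0.12],[0,0,0.24],[0,0,0.371],[0,0,0.371],[0,0,0.371]], jaw=[5.7,5.7,5.7,5.7,5.7])

```text
t: 11.23
tool_pos: [0.4548, 0.0162, 0.109]
tcp_rot: [[-0.003, 1.0, -0.008], [1.0, 0.003, 0.0], [0.0, -0.008, -1.0]]
wrist_force: [0.4, -0.0, 0.3]
width: 0.67
grasp_force: 0.0
```

```bash
cat > m5.py <<'E'
from h import *
import sys
# colour seal centre: args colour z name
s=ctrl.read_state(); print(s['t'],s['tool_pos'].round(4),s['width'],s['grasp_force'],s['wrist_force'].round(1),s['tcp_rot'].round(3).tolist(),s['qpos'].round(0))
W=snap('wrist',sys.argv[3] if len(sys.argv)>3 else None); z=float(sys.argv[2])
t=s['tool_pos'];u,v=proj(W,np.array([t[0],t[1],z])); b=blob(masks(W)[sys.argv[1]],u,v,60)
cs,_=cv2.findContours(b,cv2.RETR_EXTERNAL,cv2.CHAIN_APPROX_NONE)
ce,d,e=circ(W,max(cs,key=cv2.contourArea)[:,0],z); print(u,v,'centre',ce.round(4),'dia',round(d,4),round(e,5),'rel tool',(s['tcp_rot'].T@[*(ce-t[:2]),0]).round(4))
E
python3 m5.py blue .018 b47.png
```

```text
11.2333 [0.4548 0.0162 0.109 ] 0.6701588185463266 0.0 [ 0.4 -0.   0.3] [[-0.003, 1.0, -0.008], [1.0, 0.003, 0.0], [0.0, -0.008, -1.0]] [ -3.  10. 121.  -0.  50.  -4.]
292.55361766897767 215.2443638960032 centre [0.4583 0.0162] dia 0.0392 0.00017 rel tool [-0.      0.0035 -0.    ]
```

View pics/b47.png

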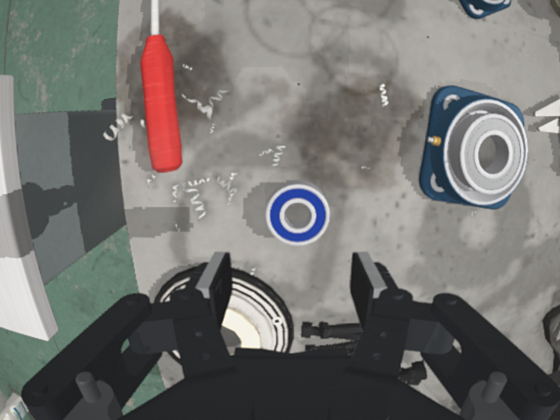

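The blue-sealed bearing 47 is at (298,215), centred between the fingers. The white disc is well below it, from row 263 on, and bearing 62 is seated at the right (490,152).

Call:
drive_tool(offset=[[0,0,2],[0,0,4],[0,0,6],[0,0,6.5],[0,0,6.5]], dr=[[0,0,0],[0,0,0],[0,0,0],[0,0,0],[0,0,0]], jaw=[5.7,5.7,5.7,5.7,5.7])

```text
t: 11.7
tool_pos: [0.4564, 0.0162, 0.0459]
tcp_rot: [[-0.001, 1.0, -0.004], [1.0, 0.001, 0.0], [0.0, -0.004, -1.0]]
wrist_force: [0.8, 0.2, 0.7]
width: 0.669
grasp_force: 0.0
```

Call:
drive_tool(offset=[[0,0,0],[0,0,0]], dr=[[0,0,0],[0,0,0]], jaw=[5.7,5.7])

```text
t: 11.87
tool_pos: [0.4593, 0.016, 0.0484]
tcp_rot: [[-0.001, 1.0, 0.002], [1.0, 0.001, -0.0], [-0.0, 0.002, -1.0]]
wrist_force: [-0.3, 0.8, 0.2]
width: 0.67
grasp_force: 0.0
```

```bash
python3 m5.py blue .018
```

```text
11.8667 [0.4593 0.016  0.0484] 0.6700299437000155 0.0 [-0.3  0.8  0.2] [[-0.001, 1.0, 0.002], [1.0, 0.001, -0.0], [-0.0, 0.002, -1.0]] [ -3.  16. 122.  -0.  41.  -3.]
291.76054340867177 247.68753909049622 centre [0.4583 0.0162] dia 0.0398 0.00013 rel tool [ 0.0002 -0.001  -0.    ]
```

Call:
drive_tool(offset=[[0,0,1.2],[0,0,2.2],[0,0,2.7],[0,0,2.95],[0,0,2.95]], dr=[[0,0,0],[0,0,0],[0,0,0],[0,0,0],[0,0,0]], jaw=[5.7,5.7,5.7,5.7,5.7])

```text
t: 12.33
tool_pos: [0.4575, 0.0161, 0.0173]
tcp_rot: [[-0.0, 1.0, -0.001], [1.0, 0.0, 0.0], [0.0, -0.001, -1.0]]
wrist_force: [0.2, 0.1, 0.2]
width: 0.663
grasp_force: 0.0
```

Call:
drive_tool(offset=[[0,0,0],[0,0,0],[0,0,0],[0,0,0],[0,0,0]], dr=[[0,0,0],[0,0,0],[0,0,0],[0,0,0],[0,0,0]], jaw=[5.7,5,4.5,4,4], force=50)

```text
t: 12.75
tool_pos: [0.4585, 0.016, 0.0187]
tcp_rot: [[-0.0, 1.0, 0.001], [1.0, 0.0, -0.0], [-0.0, 0.001, -1.0]]
wrist_force: [-1.9, -0.3, 5.2]
width: 0.514
grasp_force: 50.0
```

Call:
drive_tool(offset=[[0,0,0],[0,0,-1],[0,0,-3],[0,0,-6],[0,0,-9]], dr=[[0,0,0],[0,0,0],[0,0,0],[0,0,0],[0,0,0]], jaw=[4,4,4,4,4])

```text
t: 13.17
tool_pos: [0.4568, 0.0161, 0.1084]
tcp_rot: [[-0.0, 1.0, -0.003], [1.0, 0.0, 0.0], [0.0, -0.003, -1.0]]
wrist_force: [0.4, 0.1, -1.5]
width: 0.511
grasp_force: 51.0
```

Call:
drive_tool(offset=[[3,1.5,0],[6.5,3.3,0],[10,5.2,0],[13,6.7,0],[16,8.2,0]], dr=[[0,0,0],[0,0,0],[0,0,0],[0,0,0],[0,0,0]], jaw=[4,4,4,4,4])

```text
t: 13.58
tool_pos: [0.5408, 0.1778, 0.1087]
tcp_rot: [[-0.0, 1.0, 0.001], [1.0, 0.0, 0.0], [0.0, 0.001, -1.0]]
wrist_force: [-0.0, -0.7, -1.4]
width: 0.507
grasp_force: 51.2
```

Call:
drive_tool(offset=[[3.5,1.8,0],[7,3.6,0],[10.5,5.5,0],[13,6.7,0],[14.3,7.4,0]], dr=[[0,0,0],[0,0,0],[0,0,0],[0,0,0],[0,0,0]], jaw=[4,4,4,4,4])

```text
t: 14.0
tool_pos: [0.6154, 0.323, 0.1086]
tcp_rot: [[-0.002, 1.0, 0.002], [1.0, 0.002, 0.002], [0.002, 0.002, -1.0]]
wrist_force: [0.6, -0.3, -0.7]
width: 0.51
grasp_force: 51.2
```

Call:
drive_tool(offset=[[0,0,0],[0,0,0],[0,0,0]], dr=[[0,0,0],[0,0,0],[0,0,0]], jaw=[4,4,4])

```text
t: 14.25
tool_pos: [0.6131, 0.3181, 0.1074]
tcp_rot: [[0.0, 1.0, -0.002], [1.0, -0.0, -0.001], [-0.001, -0.002, -1.0]]
wrist_force: [-0.4, -0.0, -1.1]
width: 0.51
grasp_force: 51.2
```

```bash
python3 m5.py blue .108 g47.png
```

```text
14.25 [0.6131 0.3181 0.1074] 0.5104599727730978 51.16573691368103 [-0.4 -0.  -1.1] [[0.0, 1.0, -0.002], [1.0, -0.0, -0.001], [-0.001, -0.002, -1.0]] [24. 32. 89. -0. 59. 24.]
292.0552181638772 273.5888520605399 centre [0.6125 0.319 ] dia 0.0395 0.00011 rel tool [ 0.0009 -0.0006 -0.    ]
```

View pics/g47.png

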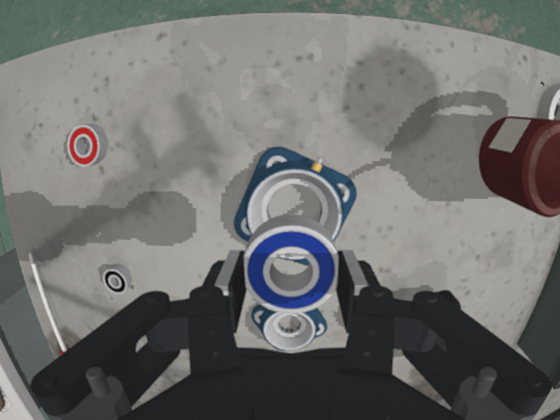

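Bearing 47 is held level at (292,267) over housing_47, whose mouth is at (296,205). Lowering it.

Call:
drive_tool(offset=[[0,0,2],[0,0,4],[0,0,5.5],[0,0,6.2],[0,0,6.2]], dr=[[0,0,0],[0,0,0],[0,0,0],[0,0,0],[0,0,0]], jaw=[4,4,4,4,4])

```text
t: 14.72
tool_pos: [0.6118, 0.3173, 0.043]
tcp_rot: [[0.001, 1.0, -0.005], [1.0, -0.001, -0.002], [-0.002, -0.005, -1.0]]
wrist_force: [0.1, -0.1, -1.7]
width: 0.513
grasp_force: 51.2
```

Call:
drive_tool(offset=[[0,0,0],[0,0,0.4],[0,0,0.8],[0,0,1.2],[0,0,1.6]], dr=[[0,0,0],[0,0,0],[0,0,0],[0,0,0],[0,0,0]], jaw=[4,4,4,4,4])

```text
t: 15.13
tool_pos: [0.6145, 0.3193, 0.0301]
tcp_rot: [[-0.0, 1.0, 0.001], [1.0, 0.0, 0.0], [0.0, 0.001, -1.0]]
wrist_force: [-0.5, -0.4, -0.6]
width: 0.511
grasp_force: 51.2
```

Call:
drive_tool(offset=[[0,0,0],[0,0,0],[0,0,0]], dr=[[0,0,0],[0,0,0],[0,0,0]], jaw=[4,4,4])

```text
t: 15.38
tool_pos: [0.6141, 0.3191, 0.0298]
tcp_rot: [[-0.0, 1.0, -0.0], [1.0, 0.0, -0.0], [-0.0, -0.0, -1.0]]
wrist_force: [0.3, 0.1, -0.3]
width: 0.511
grasp_force: 51.2
```

Call:
drive_tool(offset=[[0,0,0.1],[0,0,0.1],[0,0,0.1],[0,0,0.1],[0,0,0]], dr=[[0,0,0],[0,0,0],[0,0,0],[0,0,0],[0,0,0]], jaw=[4.8,5.2,5.6,5.9,5.9])

```text
t: 15.8
tool_pos: [0.6141, 0.3191, 0.0299]
tcp_rot: [[-0.0, 1.0, 0.0], [1.0, 0.0, -0.0], [-0.0, 0.0, -1.0]]
wrist_force: [0.5, -0.4, 0.4]
width: 0.691
grasp_force: 0.0
```

Call:
drive_tool(offset=[[0,0,-1],[0,0,-4],[0,0,-7.5],[0,0,-10.5],[0,0,-12]], dr=[[0,0,0],[0,0,0],[0,0,0],[0,0,0],[0,0,0]], jaw=[5.9,5.9,5.9,5.9,5.9])

```text
t: 16.22
tool_pos: [0.6168, 0.3203, 0.1559]
tcp_rot: [[-0.0, 1.0, 0.008], [1.0, 0.0, 0.003], [0.003, 0.008, -1.0]]
wrist_force: [0.1, -0.3, 0.7]
width: 0.691
grasp_force: 0.0
```

Call:
drive_tool(offset=[[-1.4,-3.2,0],[-2.9,-7,0],[-4.4,-10.8,0],[-5.9,-14.5,0],[-6.6,-16.1,0]], dr=[[0,0,0],[0,0,0],[0,0,0],[0,0,0],[0,0,0]], jaw=[5,4,3.6,3.6,3.6])

```text
t: 16.63
tool_pos: [0.4469, 0.2506, 0.1482]
tcp_rot: [[-0.0, 1.0, -0.007], [1.0, 0.0, -0.003], [-0.003, -0.007, -1.0]]
wrist_force: [-0.5, -0.9, -0.2]
width: 0.423
grasp_force: 0.0
```

Call:
drive_tool(offset=[[0,0,2],[0,0,5],[0,0,8],[0,0,10],[0,0,10]], dr=[[0,0,0],[0,0,0],[0,0,0],[0,0,0],[0,0,0]], jaw=[3.6,3.6,3.6,3.6,3.6])

```text
t: 17.05
tool_pos: [0.4489, 0.2511, 0.0456]
tcp_rot: [[0.0, 1.0, -0.009], [1.0, -0.0, -0.004], [-0.004, -0.009, -1.0]]
wrist_force: [-0.7, -0.2, 0.7]
width: 0.417
grasp_force: 0.0
```

Call:
drive_tool(offset=[[0,0,0],[0,0,0],[0,0,0]], dr=[[0,0,0],[0,0,0],[0,0,0]], jaw=[3.6,3.6,3.6])

```text
t: 17.3
tool_pos: [0.4548, 0.2538, 0.0516]
tcp_rot: [[0.0, 1.0, 0.003], [1.0, -0.0, 0.002], [0.002, 0.003, -1.0]]
wrist_force: [-0.3, 0.8, 0.3]
width: 0.419
grasp_force: 0.0
```

```bash
sed -i 's/u,v,60)/u,v,int(sys.argv[4]) if len(sys.argv)>4 else 60)/' m5.py; python3 m5.py black .012 b26.png 28
```

```text
17.3 [0.4548 0.2538 0.0516] 0.4186316348840573 0.0 [-0.3  0.8  0.3] [[0.0, 1.0, 0.003], [1.0, -0.0, 0.002], [0.002, 0.003, -1.0]] [ 24.  21. 114.  -0.  44.  24.]
291.60384504591866 241.59039621178803 centre [0.453  0.2532] dia 0.0208 0.00015 rel tool [-0.0006 -0.0017 -0.    ]
```

View pics/b26.png

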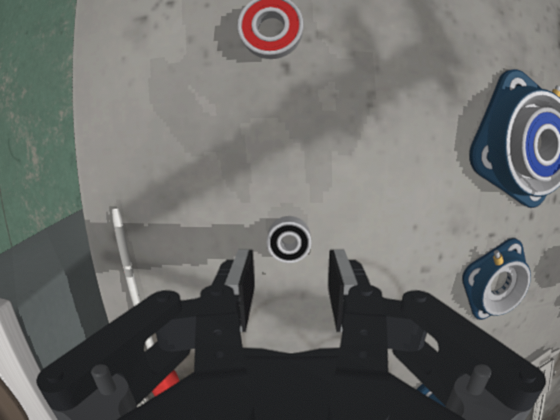

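Bearing 26 is at (290,242) between the fingers, and bearing 47 lies flat in its housing at the right (545,143). Grasping bearing 26.

Call:
drive_tool(offset=[[0,0,1.2],[0,0,2.4],[0,0,3.1],[0,0,3.4],[0,0,3.4]], dr=[[0,0,0],[0,0,0],[0,0,0],[0,0,0],[0,0,0]], jaw=[3.6,3.6,3.6,3.6,3.6])

```text
t: 17.77
tool_pos: [0.4517, 0.2524, 0.0141]
tcp_rot: [[0.0, 1.0, -0.003], [1.0, -0.0, -0.001], [-0.001, -0.003, -1.0]]
wrist_force: [-0.3, -0.2, -0.1]
width: 0.419
grasp_force: 0.0
```

Call:
drive_tool(offset=[[0,0,0],[0,0,0],[0,0,0],[0,0,0],[0,0,0]], dr=[[0,0,0],[0,0,0],[0,0,0],[0,0,0],[0,0,0]], jaw=[3.6,3,2.5,2,2], force=40)

```text
t: 18.18
tool_pos: [0.4536, 0.2533, 0.0163]
tcp_rot: [[-0.0, 1.0, 0.001], [1.0, 0.0, 0.0], [0.0, 0.001, -1.0]]
wrist_force: [-0.2, -0.4, 1.6]
width: 0.258
grasp_force: 39.1
```

Call:
drive_tool(offset=[[0,0,0],[0,0,-1],[0,0,-3],[0,0,-5],[0,0,-7]], dr=[[0,0,0],[0,0,0],[0,0,0],[0,0,0],[0,0,0]], jaw=[2,2,2,2,2])

```text
t: 18.6
tool_pos: [0.4527, 0.2529, 0.0868]
tcp_rot: [[-0.0, 1.0, -0.001], [1.0, 0.0, -0.0], [-0.0, -0.001, -1.0]]
wrist_force: [1.2, 0.2, 0.8]
width: 0.254
grasp_force: 39.2
```

Call:
drive_tool(offset=[[-0.7,3,0],[-1.6,6.5,0],[-2.5,10,0],[-3.4,13.5,0],[-3.9,15.8,0]], dr=[[0,0,0],[0,0,0],[0,0,0],[0,0,0],[0,0,0]], jaw=[2,2,2,2,2])

```text
t: 19.02
tool_pos: [0.6147, 0.2131, 0.0872]
tcp_rot: [[0.001, 1.0, 0.004], [1.0, -0.001, 0.0], [0.0, 0.004, -1.0]]
wrist_force: [-0.9, 1.0, 1.0]
width: 0.258
grasp_force: 39.2
```

Call:
drive_tool(offset=[[0,0,0],[0,0,0],[0,0,0],[0,0,0]], dr=[[0,0,0],[0,0,0],[0,0,0],[0,0,0]], jaw=[2,2,2,2])

```text
t: 19.35
tool_pos: [0.6092, 0.2143, 0.0854]
tcp_rot: [[-0.001, 1.0, -0.002], [1.0, 0.001, -0.0], [-0.0, -0.002, -1.0]]
wrist_force: [-0.2, 0.3, -0.4]
width: 0.259
grasp_force: 39.2
```

```bash
python3 m5.py black .0825 g26.png 24
```

```text
19.35 [0.6092 0.2143 0.0854] 0.2593094914202567 39.24504683353007 [-0.2  0.3 -0.4] [[-0.001, 1.0, -0.002], [1.0, 0.001, -0.0], [-0.0, -0.002, -1.0]] [16. 30. 96.  0. 54. 15.]
291.99104007136384 270.20119029692233 centre [0.6084 0.215 ] dia 0.0214 0.00036 rel tool [ 0.0007 -0.0008  0.    ]
```

View pics/g26.png

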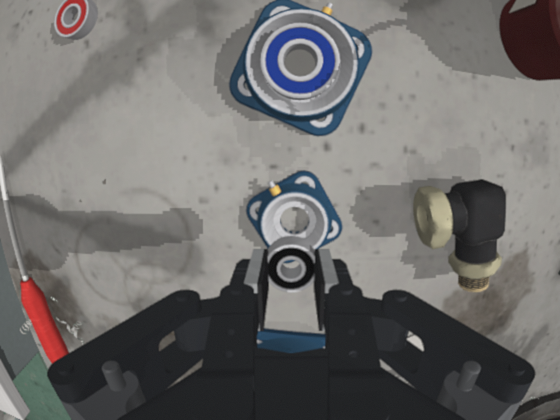

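Bearing 26 is held level at (291,268), with housing_26 below it at (295,215). Lowering it.

Call:
drive_tool(offset=[[0,0,1.5],[0,0,3],[0,0,4],[0,0,4.5],[0,0,4.5]], dr=[[0,0,0],[0,0,0],[0,0,0],[0,0,0],[0,0,0]], jaw=[2,2,2,2,2])

```text
t: 19.82
tool_pos: [0.6086, 0.2135, 0.0376]
tcp_rot: [[-0.0, 1.0, -0.005], [1.0, 0.0, -0.002], [-0.002, -0.005, -1.0]]
wrist_force: [-0.2, -1.1, -0.3]
width: 0.254
grasp_force: 39.2
```

Call:
drive_tool(offset=[[0,0,0],[0,0,0.4],[0,0,0.8],[0,0,1.2],[0,0,1.5]], dr=[[0,0,0],[0,0,0],[0,0,0],[0,0,0],[0,0,0]], jaw=[2,2,2,2,2])

```text
t: 20.23
tool_pos: [0.6112, 0.2141, 0.0256]
tcp_rot: [[0.0, 1.0, 0.0], [1.0, -0.0, 0.0], [0.0, 0.0, -1.0]]
wrist_force: [0.0, -0.4, -0.4]
width: 0.259
grasp_force: 39.2
```

Call:
drive_tool(offset=[[0,0,0],[0,0,0],[0,0,0],[0,0,0]], dr=[[0,0,0],[0,0,0],[0,0,0],[0,0,0]], jaw=[2,2,2,2])

```text
t: 20.57
tool_pos: [0.6113, 0.2142, 0.026]
tcp_rot: [[-0.0, 1.0, 0.001], [1.0, 0.0, 0.0], [0.0, 0.001, -1.0]]
wrist_force: [-0.2, -0.1, 0.8]
width: 0.257
grasp_force: 39.2
```

Call:
drive_tool(offset=[[0,0,0.1],[0,0,0.1],[0,0,0.1],[0,0,0.1],[0,0,0.1]], dr=[[0,0,0],[0,0,0],[0,0,0],[0,0,0],[0,0,0]], jaw=[2,2,3,3.6,3.6])

```text
t: 20.98
tool_pos: [0.6112, 0.2141, 0.0249]
tcp_rot: [[-0.0, 1.0, 0.0], [1.0, 0.0, 0.0], [0.0, 0.0, -1.0]]
wrist_force: [-0.1, 0.6, 0.3]
width: 0.419
grasp_force: 0.0
```

Call:
drive_tool(offset=[[0,0,-1],[0,0,-4],[0,0,-7.5],[0,0,-10.5],[0,0,-12]], dr=[[0,0,0],[0,0,0],[0,0,0],[0,0,0],[0,0,0]], jaw=[3.6,3.6,3.6,3.6,3.6])

```text
t: 21.4
tool_pos: [0.6139, 0.2149, 0.1506]
tcp_rot: [[-0.0, 1.0, 0.008], [1.0, 0.0, 0.002], [0.002, 0.008, -1.0]]
wrist_force: [1.2, 0.6, 0.8]
width: 0.422
grasp_force: 0.0
```

Call:
drive_tool(offset=[[0,0,0],[0,0,0],[0,0,0],[0,0,0]], dr=[[0,0,0],[0,0,0],[0,0,0],[0,0,0]], jaw=[3.6,3.6,3.6,3.6])

```text
t: 21.73
tool_pos: [0.6095, 0.2136, 0.1427]
tcp_rot: [[-0.0, 1.0, -0.004], [1.0, 0.0, -0.001], [-0.001, -0.004, -1.0]]
wrist_force: [0.0, -0.1, -0.2]
width: 0.424
grasp_force: 0.0
```

Run:
```python
from h import *
import pickle
W=snap('wrist','p26.png'); pickle.dump(W,open('w4.pkl','wb')); print(ctrl.read_state()['tool_pos'])
a=W['img'][:290,180:420,::-1]; cv2.imwrite('pics/p26c.png',cv2.resize(a,None,fx=2,fy=2,interpolation=cv2.INTER_CUBIC))
for z in(.019,.013):
  u,v=proj(W,np.array([.6107,.2145,z])); b=blob(masks(W)['black'],u,v,24)
  c=max(cv2.findContours(b,cv2.RETR_EXTERNAL,cv2.CHAIN_APPROX_NONE)[0],key=cv2.contourArea)[:,0]; print('b26',z,circ(W,c,z))
print(rim(W,*proj(W,np.array([.6107,.2145,.016])),.016,.055))
u,v=proj(W,np.array([.6145,.3194,.027])); b=blob(masks(W)['blue'],u,v,28)
c=max(cv2.findContours(b,cv2.RETR_EXTERNAL,cv2.CHAIN_APPROX_NONE)[0],key=cv2.contourArea)[:,0]; print('b47',circ(W,c,.027))
```

```text
[0.60950872 0.2136183  0.14250954]
b26 0.019 (array([0.61037795, 0.21411779]), np.float64(0.0199832725529269), np.float64(0.00018138977625594812))
b26 0.013 (array([0.61040081, 0.21250064]), np.float64(0.020446739227633823), np.float64(0.00018559670063199004))
(array([0.61059737, 0.2141886 ]), np.float64(0.04678246432517248), np.float64(0.00025826043914035647), np.int64(92), 98)
b47 (array([0.61361661, 0.31934166]), np.float64(0.03929279879730728), np.float64(0.00018617365316780075))
```

View pics/p26c.png

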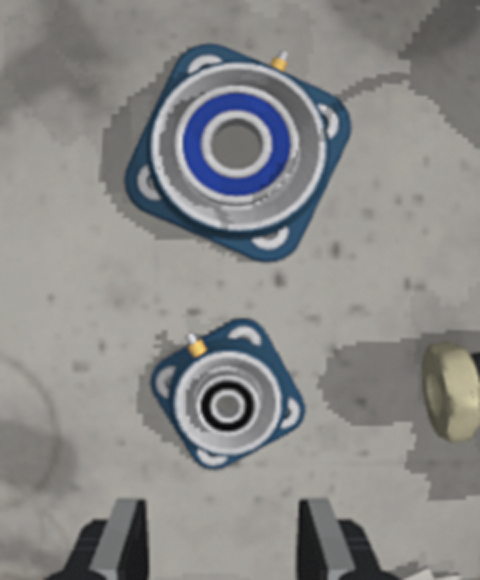

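The picture shows both housings with level, centred bearings: 47 at (237,144) and 26 at (228,405). Numerically, bearing 26 is 0.2 mm and bearing 47 about 1 mm off its bore. Next is bearing 35.

Call:
drive_tool(offset=[[2.5,-2.6,0],[5,-5.2,0],[7.8,-8.2,0],[10.6,-11.2,0],[13.4,-14,0]], dr=[[0,0,0],[0,0,0],[0,0,0],[0,0,0],[0,0,0]], jaw=[4.5,4.6,4.6,4.6,4.6])

```text
t: 22.2
tool_pos: [0.4686, 0.3482, 0.143]
tcp_rot: [[0.001, 1.0, -0.003], [1.0, -0.001, -0.002], [-0.002, -0.003, -1.0]]
wrist_force: [0.7, 0.6, -0.4]
width: 0.541
grasp_force: 0.0
```

Call:
drive_tool(offset=[[2,-2,0],[2.7,-2.8,2],[2.7,-2.8,5],[2.7,-2.8,8],[2.7,-2.8,9]], dr=[[0,0,0],[0,0,0],[0,0,0],[0,0,0],[0,0,0]], jaw=[4.6,4.6,4.6,4.6,4.6])

```text
t: 22.62
tool_pos: [0.4388, 0.3727, 0.0493]
tcp_rot: [[-0.001, 1.0, -0.008], [1.0, 0.001, -0.006], [-0.006, -0.008, -1.0]]
wrist_force: [-0.9, -0.9, 0.2]
width: 0.536
grasp_force: 0.0
```

Call:
drive_tool(offset=[[0,0,0],[0,0,0],[0,0,0],[0,0,0],[0,0,0]], dr=[[0,0,0],[0,0,0],[0,0,0],[0,0,0],[0,0,0]], jaw=[4.6,4.6,4.6,4.6,4.6])

```text
t: 23.03
tool_pos: [0.4446, 0.3758, 0.0566]
tcp_rot: [[0.0, 1.0, 0.003], [1.0, -0.0, 0.002], [0.002, 0.003, -1.0]]
wrist_force: [-0.2, 0.1, 0.7]
width: 0.543
grasp_force: 0.0
```

```bash
python3 m5.py red .014 b35.png 50
```

```text
23.0333 [0.4446 0.3758 0.0566] 0.5427647319516606 0.0 [-0.2  0.1  0.7] [[0.0, 1.0, 0.003], [1.0, -0.0, 0.002], [0.002, 0.003, -1.0]] [ 36.  26. 106.   0.  48.  36.]
291.5644199329975 239.71448255281982 centre [0.4433 0.3755] dia 0.0295 0.00015 rel tool [-0.0003 -0.0013 -0.    ]
```

Call:
drive_tool(offset=[[0,0,1.3],[0,0,2.6],[0,0,3.5],[0,0,3.9],[0,0,3.9]], dr=[[0,0,0],[0,0,0],[0,0,0],[0,0,0],[0,0,0]], jaw=[4.6,4.6,4.6,4.6,4.6])

```text
t: 23.5
tool_pos: [0.4414, 0.3738, 0.0133]
tcp_rot: [[0.0, 1.0, -0.004], [1.0, -0.0, -0.003], [-0.003, -0.004, -1.0]]
wrist_force: [-0.7, 0.2, 0.6]
width: 0.538
grasp_force: 0.0
```

Call:
drive_tool(offset=[[0,0,0],[0,0,0],[0,0,0],[0,0,0],[0,0,0]], dr=[[0,0,0],[0,0,0],[0,0,0],[0,0,0],[0,0,0]], jaw=[4.6,4,3.4,3,3], force=45)

```text
t: 23.92
tool_pos: [0.4436, 0.3755, 0.0165]
tcp_rot: [[-0.0, 1.0, 0.001], [1.0, 0.0, 0.001], [0.001, 0.001, -1.0]]
wrist_force: [0.2, 0.1, 0.6]
width: 0.369
grasp_force: 44.5
```

Call:
drive_tool(offset=[[0,0,0],[0,0,-1],[0,0,-3],[0,0,-5],[0,0,-7]], dr=[[0,0,0],[0,0,0],[0,0,0],[0,0,0],[0,0,0]], jaw=[3,3,3,3,3])

```text
t: 24.33
tool_pos: [0.4426, 0.3747, 0.0866]
tcp_rot: [[0.0, 1.0, -0.001], [1.0, -0.0, -0.001], [-0.001, -0.001, -1.0]]
wrist_force: [0.5, 0.2, 0.5]
width: 0.372
grasp_force: 44.6
```

Call:
drive_tool(offset=[[0,0,0],[0,0,0],[0,0,0]], dr=[[0,0,0],[0,0,0],[0,0,0]], jaw=[3,3,3])

```text
t: 24.58
tool_pos: [0.4425, 0.3746, 0.0854]
tcp_rot: [[-0.0, 1.0, -0.001], [1.0, 0.0, -0.001], [-0.001, -0.001, -1.0]]
wrist_force: [-1.0, -0.5, -1.2]
width: 0.373
grasp_force: 44.6
```

```bash
python3 m5.py red .084 g35.png 50
```

```text
24.5833 [0.4425 0.3746 0.0854] 0.3729987286843994 44.63357627391815 [-1.  -0.5 -1.2] [[-0.0, 1.0, -0.001], [1.0, 0.0, -0.001], [-0.001, -0.001, -1.0]] [ 36.  24. 106.  -0.  51.  36.]
292.0296670974657 271.7147500037588 centre [0.4419 0.3755] dia 0.0294 0.00012 rel tool [ 0.0008 -0.0006 -0.    ]
```

Call:
drive_tool(offset=[[0,0,-3],[0,0,-7],[0,0,-11],[0,0,-15],[0,0,-19]], dr=[[0,0,0],[0,0,0],[0,0,0],[0,0,0],[0,0,0]], jaw=[3,3,3,3,3])

```text
t: 25.05
tool_pos: [0.442, 0.3743, 0.2755]
tcp_rot: [[0.0, 1.0, -0.003], [1.0, -0.0, -0.002], [-0.002, -0.003, -1.0]]
wrist_force: [0.1, -0.5, 0.1]
width: 0.368
grasp_force: 44.8
```

Call:
drive_tool(offset=[[0,0,-4],[-2,0.4,-6],[-6,1.2,-6],[-10,2,-6],[-14,2.8,-6]], dr=[[0,0,0],[0,0,0],[0,0,0],[0,0,0],[0,0,0]], jaw=[3,3,3,3,3])

```text
t: 25.47
tool_pos: [0.4706, 0.2338, 0.3348]
tcp_rot: [[-0.002, 1.0, -0.001], [1.0, 0.002, -0.001], [-0.001, -0.001, -1.0]]
wrist_force: [0.6, -0.1, -0.2]
width: 0.371
grasp_force: 44.8
```

Call:
drive_tool(offset=[[-4,0.8,0],[-8,1.6,0],[-12,2.4,0],[-16,3.1,0],[-19.8,3.8,0]], dr=[[0,0,0],[0,0,0],[0,0,0],[0,0,0],[0,0,0]], jaw=[3,3,3,3,3])

```text
t: 25.88
tool_pos: [0.5083, 0.0349, 0.334]
tcp_rot: [[0.0, 1.0, -0.003], [1.0, -0.0, -0.0], [-0.0, -0.003, -1.0]]
wrist_force: [0.8, 0.5, -0.0]
width: 0.369
grasp_force: 44.8
```

Call:
drive_tool(offset=[[-4,0.8,0],[-8,1.6,0],[-12,2.4,0],[-16,3.1,0],[-19.8,3.8,0]], dr=[[0,0,0],[0,0,0],[0,0,0],[0,0,0],[0,0,0]], jaw=[3,3,3,3,3])

```text
t: 26.3
tool_pos: [0.5463, -0.1629, 0.3337]
tcp_rot: [[0.001, 1.0, -0.003], [1.0, -0.001, 0.001], [0.001, -0.003, -1.0]]
wrist_force: [0.3, 1.2, -0.1]
width: 0.369
grasp_force: 44.8
```

Call:
drive_tool(offset=[[-4,0.8,0],[-8,1.6,0],[-11,2.2,0],[-13,2.6,0],[-13.9,2.8,0]], dr=[[0,0,0],[0,0,0],[0,0,0],[0,0,0],[0,0,0]], jaw=[3,3,3,3,3])

```text
t: 26.72
tool_pos: [0.5743, -0.3029, 0.3329]
tcp_rot: [[0.003, 1.0, -0.003], [1.0, -0.003, 0.001], [0.001, -0.003, -1.0]]
wrist_force: [-0.5, -0.1, -0.4]
width: 0.364
grasp_force: 44.8
```

Call:
drive_tool(offset=[[0,0,0],[0,0,0],[0,0,0],[0,0,0],[0,0,0]], dr=[[0,0,0],[0,0,0],[0,0,0],[0,0,0],[0,0,0]], jaw=[3,3,3,3,3])

```text
t: 27.13
tool_pos: [0.5752, -0.2984, 0.3361]
tcp_rot: [[-0.002, 1.0, 0.0], [1.0, 0.002, 0.0], [0.0, 0.0, -1.0]]
wrist_force: [-0.2, -0.6, -1.8]
width: 0.366
grasp_force: 44.8
```

```bash
cat > m6.py <<'E'
from h import *
import sys,pickle
s=ctrl.read_state(); print(s['t'],s['tool_pos'].round(4),s['width'],s['grasp_force'],s['wrist_force'].round(1),s['qpos'].round(0))
W=snap('wrist',sys.argv[1]+'.png'); pickle.dump(W,open(sys.argv[1]+'.pkl','wb'))
n,l,st,_=cv2.connectedComponentsWithStats(masks(W)['blue'].astype(np.uint8))
for i in range(1,n):
    if st[i,4]>150:
        x,y,w,h,a=st[i]; u,v=x+w/2,y+h/2; print('blob',x,y,w,h,a, rim(W,u,v,.018,.065))
E
python3 m6.py w5
```

```text
27.1333 [ 0.5752 -0.2984  0.3361] 0.3664244402659924 44.79263663291931 [-0.2 -0.6 -1.8] [-31.  16.  84.   0.  80. -31.]
blob 264 182 53 27 241 (array([ 0.57300478, -0.36189569]), np.float64(0.05868816942633999), np.float64(0.000403855037170186), np.int64(87), 89)
```

Call:
drive_tool(offset=[[-2,0,2],[-4,0,5],[-5.5,0,8.5],[-6.3,0,12],[-6.3,0,13]], dr=[[0,0,0],[0,0,0],[0,0,0],[0,0,0],[0,0,0]], jaw=[3,3,3,3,3])

```text
t: 27.6
tool_pos: [0.5717, -0.3617, 0.1992]
tcp_rot: [[0.001, 1.0, -0.008], [1.0, -0.001, 0.005], [0.005, -0.008, -1.0]]
wrist_force: [0.1, 0.2, -1.4]
width: 0.368
grasp_force: 44.8
```

Call:
drive_tool(offset=[[0,0,0],[0,0,0],[0,0,0],[0,0,0],[0,0,0]], dr=[[0,0,0],[0,0,0],[0,0,0],[0,0,0],[0,0,0]], jaw=[3,3,3,3,3])

```text
t: 28.02
tool_pos: [0.5767, -0.3632, 0.209]
tcp_rot: [[-0.001, 1.0, 0.004], [1.0, 0.001, -0.003], [-0.003, 0.004, -1.0]]
wrist_force: [-0.2, -0.7, -0.8]
width: 0.371
grasp_force: 44.8
```

```bash
python3 m6.py w6
python3 - <<'E'
from h import *
import pickle
a,b=[pickle.load(open(f'w{i}.pkl','rb')) for i in(5,6)]
r=[]
for w in(a,b):
    ce=rim(w,*proj(w,np.array([.573,-.362,.018])),.018,.065)[0]; r.append(ray(w,*proj(w,np.array([*ce,.018])),True)); print(ce)
print(cross(*r))
E
```

```text
28.0167 [ 0.5767 -0.3632  0.209 ] 0.37124517445593336 44.814451932907104 [-0.2 -0.7 -0.8] [-36.  25.  87.   0.  68. -36.]
blob 250 145 76 56 624 (array([ 0.57294838, -0.36239562]), np.float64(0.05734674776649018), np.float64(0.0002774215988135637), np.int64(97), 109)
[ 0.5728531  -0.36232465]
[ 0.57289063 -0.36243562]
(array([ 0.57286398, -0.36273065,  0.01662364]), np.float64(3.158575013391489e-05))
```

```bash
T=$(python3 -c "
from station import ctrl;print(round(ctrl.read_state()['tool_pos'][2]-.0015,4))"); python3 m5.py red $T x.png 45
```

```text
28.0667 [ 0.5764 -0.3632  0.2085] 0.3663112899729353 44.81230974197388 [ 0.8  0.1 -1.6] [[-0.001, 1.0, 0.003], [1.0, 0.001, -0.002], [-0.002, 0.003, -1.0]] [-36.  25.  87.   0.  68. -36.]
292.04318967196355 271.58280739642277 centre [ 0.5758 -0.3623] dia 0.0294 0.00012 rel tool [ 0.0008 -0.0006 -0.    ]
```

View pics/w6.png

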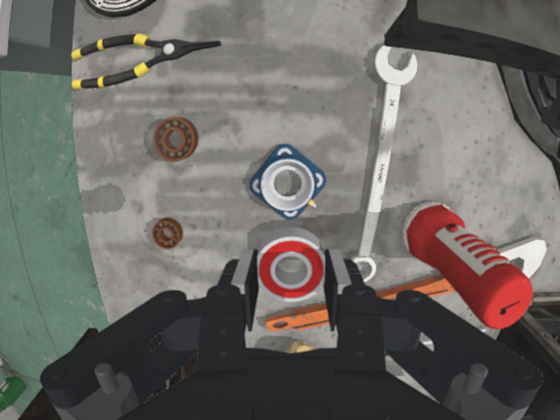

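Old bearings are at (176,138) and (167,233), untouched. Housing_35 is at (288,181), and bearing 35 is held at (291,268). The flashlight at (465,265) stays clear. Housing_35 measures (572.9, -362.4) mm, rim diameter 57.3, height 16.6.

Call:
drive_tool(offset=[[0,-0.1,3],[0,-0.1,7],[0,-0.1,11],[0,-0.1,13],[0,-0.1,14]], dr=[[0,0,0],[0,0,0],[0,0,0],[0,0,0],[0,0,0]], jaw=[3,3,3,3,3])

```text
t: 28.53
tool_pos: [0.5714, -0.3609, 0.0614]
tcp_rot: [[-0.0, 1.0, -0.006], [1.0, 0.0, 0.004], [0.004, -0.006, -1.0]]
wrist_force: [0.2, -0.5, -1.1]
width: 0.371
grasp_force: 44.8
```

Call:
drive_tool(offset=[[0,0,0.5],[0,0,1],[0,0,1.5],[0,0,1.5],[0,0,1.5]], dr=[[0,0,0],[0,0,0],[0,0,0],[0,0,0],[0,0,0]], jaw=[3,3,3,3,3])

```text
t: 28.95
tool_pos: [0.575, -0.3636, 0.0523]
tcp_rot: [[0.0, 1.0, 0.002], [1.0, 0.0, -0.001], [-0.001, 0.002, -1.0]]
wrist_force: [0.2, -0.9, 0.0]
width: 0.371
grasp_force: 44.8
```

Call:
drive_tool(offset=[[0,0,0],[0,0,0],[0,0,0],[0,0,0],[0,0,0]], dr=[[0,0,0],[0,0,0],[0,0,0],[0,0,0],[0,0,0]], jaw=[3,3,3,3,3])

```text
t: 29.37
tool_pos: [0.5742, -0.363, 0.051]
tcp_rot: [[0.0, 1.0, 0.0], [1.0, -0.0, -0.0], [-0.0, 0.0, -1.0]]
wrist_force: [-0.1, 0.0, -0.6]
width: 0.368
grasp_force: 44.8
```

Call:
drive_tool(offset=[[0,-0.05,0.5],[0,-0.05,1],[0,-0.05,1.5],[0,-0.05,2],[0,-0.05,2.4]], dr=[[0,0,0],[0,0,0],[0,0,0],[0,0,0],[0,0,0]], jaw=[3,3,3,3,3])

```text
t: 29.78
tool_pos: [0.5731, -0.3626, 0.0256]
tcp_rot: [[0.0, 1.0, -0.001], [1.0, -0.0, 0.001], [0.001, -0.001, -1.0]]
wrist_force: [0.8, 0.7, -1.3]
width: 0.369
grasp_force: 44.8
```

Call:
drive_tool(offset=[[0,0,0.1],[0,0,0.1],[0,0,0.1],[0,0,0.1]], dr=[[0,0,0],[0,0,0],[0,0,0],[0,0,0]], jaw=[3,3,3,3])

```text
t: 30.12
tool_pos: [0.5736, -0.363, 0.0259]
tcp_rot: [[-0.0, 1.0, 0.0], [1.0, 0.0, -0.0], [-0.0, 0.0, -1.0]]
wrist_force: [0.4, -0.7, -0.9]
width: 0.369
grasp_force: 44.9
```

Releasing and rising, then checking.

Call:
drive_tool(offset=[[0,0,0],[0,0,0],[0,0,0],[0,0,0],[0,0,0]], dr=[[0,0,0],[0,0,0],[0,0,0],[0,0,0],[0,0,0]], jaw=[3.6,4,4.4,4.7,4.7])

```text
t: 30.53
tool_pos: [0.5737, -0.363, 0.026]
tcp_rot: [[-0.0, 1.0, 0.0], [1.0, 0.0, -0.0], [-0.0, 0.0, -1.0]]
wrist_force: [-0.3, -0.0, 0.0]
width: 0.546
grasp_force: 0.0
```

Call:
drive_tool(offset=[[0,0,-1],[0,0,-4],[0,0,-7.5],[0,0,-10.5],[0,0,-12]], dr=[[0,0,0],[0,0,0],[0,0,0],[0,0,0],[0,0,0]], jaw=[4.7,4.7,4.7,4.7,4.7])

```text
t: 30.95
tool_pos: [0.576, -0.3646, 0.1516]
tcp_rot: [[0.0, 1.0, 0.007], [1.0, 0.0, -0.005], [-0.005, 0.007, -1.0]]
wrist_force: [1.0, -0.4, 0.7]
width: 0.549
grasp_force: 0.0
```

Call:
drive_tool(offset=[[0,0,0],[0,0,0],[0,0,0],[0,0,0],[0,0,0]], dr=[[0,0,0],[0,0,0],[0,0,0],[0,0,0],[0,0,0]], jaw=[4.7,4.7,4.7,4.7,4.7])

```text
t: 31.37
tool_pos: [0.5722, -0.3619, 0.143]
tcp_rot: [[0.0, 1.0, -0.004], [1.0, -0.0, 0.003], [0.003, -0.004, -1.0]]
wrist_force: [-0.5, -0.2, -0.5]
width: 0.548
grasp_force: 0.0
```

```bash
cat > m7.py <<'E'
from h import *
import sys,pickle
W=snap('wrist',sys.argv[1]+'.png');pickle.dump(W,open(sys.argv[1]+'.pkl','wb'));s=ctrl.read_state(); print(s['t'],s['tool_pos'].round(4))
T=dict(b35=('red',.5729,-.3624,.022,.018,.065),b26=('black',.6107,.2145,.019,.016,.055),b47=('blue',.6145,.3194,.027,.022,.08))
for n in sys.argv[2:]:
    k,x,y,zt,zb,dm=T[n]; u,v=proj(W,np.array([x,y,zt])); b=blob(masks(W)[k],u,v,30)
    c=max(cv2.findContours(b,cv2.RETR_EXTERNAL,cv2.CHAIN_APPROX_NONE)[0],key=cv2.contourArea)[:,0]
    ce,d,e=circ(W,c,zt); ell=cv2.fitEllipse(c)
    # start the rim search outside the seal: mask it by using the boss only
    print(n,ce.round(4),'dia',round(d,4),'err',round(e,5),'nominal d',(np.array([x,y])-ce).round(4))
E
python3 m7.py w7 b35
```

```text
31.4167 [ 0.5724 -0.3621  0.1434]
b35 [ 0.5731 -0.3628] dia 0.0288 err 0.00021 nominal d [-0.0002  0.0004]
```

Call:
drive_tool(offset=[[2,0,-2],[4,0,-4],[6,0,-7],[7,0,-10],[7,0,-10]], dr=[[0,0,0],[0,0,0],[0,0,0],[0,0,0],[0,0,0]], jaw=[4.7,4.7,4.7,4.7,4.7])

```text
t: 31.83
tool_pos: [0.5771, -0.2924, 0.2524]
tcp_rot: [[-0.002, 1.0, 0.009], [1.0, 0.002, -0.004], [-0.004, 0.009, -1.0]]
wrist_force: [-0.3, -0.9, 1.3]
width: 0.552
grasp_force: 0.0
```

Call:
drive_tool(offset=[[0,0,0],[0,0,0],[0,0,0],[0,0,0],[0,0,0]], dr=[[0,0,0],[0,0,0],[0,0,0],[0,0,0],[0,0,0]], jaw=[4.7,4.7,4.7,4.7,4.7])

```text
t: 32.25
tool_pos: [0.5727, -0.293, 0.2438]
tcp_rot: [[0.001, 1.0, -0.003], [1.0, -0.001, 0.002], [0.002, -0.003, -1.0]]
wrist_force: [-0.1, -1.0, 0.0]
width: 0.552
grasp_force: 0.0
```

```bash
python3 m7.py w8 b35
python3 - <<'E'
from h import *
import pickle
r=[]
for i in(7,8):
    w=pickle.load(open(f'w{i}.pkl','rb'))
    print('rim',rim(w,*proj(w,np.array([.5729,-.3624,.018])),.018,.065))
    u,v=proj(w,np.array([.5729,-.3624,.022])); b=blob(masks(w)['red'],u,v,30)
    c=max(cv2.findContours(b,cv2.RETR_EXTERNAL,cv2.CHAIN_APPROX_NONE)[0],key=cv2.contourArea)[:,0]
    ce=circ(w,c,.022)[0]; r.append(ray(w,*proj(w,np.array([*ce,.022])),True))
print('tri',cross(*r))
E
```

```text
32.3 [ 0.5729 -0.293   0.2442]
b35 [ 0.573  -0.3629] dia 0.0281 err 0.00028 nominal d [-0.0001  0.0005]
rim (array([ 0.57294188, -0.36243845]), np.float64(0.05682698240013537), np.float64(0.00021403598991420316), np.int64(91), 104)
rim (array([ 0.57292831, -0.36260325]), np.float64(0.05808179320526199), np.float64(0.000332854430315374), np.int64(65), 85)
tri (array([ 0.5730123 , -0.36253553,  0.02300901]), np.float64(9.805489164425254e-05))
```

Bearing 35 is seated: 0.3 mm off its bore, top at 23 mm. Flying back high to verify bearings 62, 47 and 26 from two views.

Call:
drive_tool(offset=[[0,0,-4],[0,0,-8],[3,0.2,-10],[7,0.5,-10],[11,0.7,-10]], dr=[[0,0,0],[0,0,0],[0,0,0],[0,0,0],[0,0,0]], jaw=[4.7,5.5,6.5,7.5,8])

```text
t: 32.72
tool_pos: [0.5817, -0.1834, 0.3482]
tcp_rot: [[0.003, 1.0, 0.005], [1.0, -0.003, -0.002], [-0.002, 0.005, -1.0]]
wrist_force: [0.0, 0.9, -0.6]
width: 0.937
grasp_force: 0.0
```

Call:
drive_tool(offset=[[4,0.3,0],[8,0.6,0],[12,0.9,0],[16,1,0],[19.5,1.2,0]], dr=[[0,0,0],[0,0,0],[0,0,0],[0,0,0],[0,0,0]], jaw=[8,8,8,8,8])

```text
t: 33.13
tool_pos: [0.5922, 0.0143, 0.3454]
tcp_rot: [[-0.0, 1.0, -0.001], [1.0, 0.0, 0.001], [0.001, -0.001, -1.0]]
wrist_force: [0.9, -0.3, -0.0]
width: 0.937
grasp_force: 0.0
```

Call:
drive_tool(offset=[[3.5,0.2,1],[7,0.4,3],[9.5,0.5,5],[10.8,0.6,6],[10.8,0.6,6]], dr=[[0,0,0],[0,0,0],[0,0,0],[0,0,0],[0,0,0]], jaw=[8,8,8,8,8])

```text
t: 33.55
tool_pos: [0.5964, 0.1221, 0.2818]
tcp_rot: [[-0.003, 1.0, -0.007], [1.0, 0.003, -0.0], [-0.0, -0.007, -1.0]]
wrist_force: [-1.3, -0.6, -0.6]
width: 0.938
grasp_force: 0.0
```

Call:
drive_tool(offset=[[0,0,0],[0,0,0],[0,0,0],[0,0,0],[0,0,0]], dr=[[0,0,0],[0,0,0],[0,0,0],[0,0,0],[0,0,0]], jaw=[8,8,8,8,8])

```text
t: 33.97
tool_pos: [0.5993, 0.1188, 0.287]
tcp_rot: [[0.002, 1.0, 0.002], [1.0, -0.002, 0.0], [0.0, 0.002, -1.0]]
wrist_force: [-0.8, -0.2, -0.3]
width: 0.939
grasp_force: 0.0
```

```bash
python3 m7.py w9 b26 b47
```

```text
34.0167 [0.5991 0.119  0.2868]
b26 [0.6105 0.2141] dia 0.0189 err 0.00033 nominal d [0.0002 0.0004]
b47 [0.6135 0.3193] dia 0.0383 err 0.00028 nominal d [0.001  0.0001]
```

Call:
drive_tool(offset=[[3,0,0],[6,0,0],[8,0,0],[8,0,0],[8,0,0]], dr=[[0,0,0],[0,0,0],[0,0,0],[0,0,0],[0,0,0]], jaw=[8,8,8,8,8])

```text
t: 34.43
tool_pos: [0.5986, 0.2005, 0.286]
tcp_rot: [[-0.002, 1.0, 0.0], [1.0, 0.002, -0.0], [-0.0, 0.0, -1.0]]
wrist_force: [-0.1, -0.0, 0.8]
width: 0.936
grasp_force: 0.0
```

Call:
drive_tool(offset=[[0,0,0],[0,0,0],[0,0,0],[0,0,0],[0,0,0]], dr=[[0,0,0],[0,0,0],[0,0,0],[0,0,0],[0,0,0]], jaw=[8,8,8,8,8])

```text
t: 34.85
tool_pos: [0.5987, 0.1993, 0.2858]
tcp_rot: [[0.001, 1.0, 0.0], [1.0, -0.001, -0.0], [-0.0, 0.0, -1.0]]
wrist_force: [-0.4, 0.3, 0.0]
width: 0.936
grasp_force: 0.0
```

```bash
python3 m7.py w10 b26 b47
cat > m8.py <<'E'
from h import *
import pickle
Ws=[pickle.load(open(f'w{i}.pkl','rb')) for i in(9,10)]
def edge(w,x,y,z,r0,r1):
    """strongest radial brightness edges between radii r0..r1 round (x,y) in plane z -> circle"""
    g=cv2.GaussianBlur(cv2.cvtColor(w['img'],cv2.COLOR_RGB2GRAY),(3,3),0).astype(np.float32); pts=[]
    rr=np.arange(r0,r1,.0003)
    for a in np.linspace(0,2*np.pi,90,endpoint=False):
        uv=np.array([proj(w,np.array([x+r*np.cos(a),y+r*np.sin(a),z])) for r in rr],np.float32)
        p=cv2.remap(g,uv[:,0].reshape(1,-1),uv[:,1].reshape(1,-1),cv2.INTER_LINEAR)[0]
        d=np.diff(p); pts.append(uv[np.argmax(d)+1])
    return circ(w,np.array(pts),z)
for n,x,y,zt,rb in[('b62',.605,.0685,.030,.015),('b47',.6145,.3194,.027,.010),('b26',.6107,.2145,.019,.005)]:
    r=[]
    for w in Ws:
        ce,d,e=edge(w,x,y,zt,rb-.004,rb+.004); ce,d,e=edge(w,*ce,zt,rb-.003,rb+.003)
        r.append(ray(w,*proj(w,np.array([*ce,zt])),True)); print(n,'bore edge',ce.round(4),round(d,4),round(e,5))
    print('  tri',cross(*r)[0].round(4))
for n,x,y,z,dm in[('h62',.605,.0685,.024,.095),('h26',.6107,.2145,.016,.055)]:
    for w in Ws: print(n,rim(w,*proj(w,np.array([x,y,z])),z,dm))
E
python3 m8.py
```

```text
34.9 [0.5987 0.1995 0.2858]
b26 [0.6103 0.2142] dia 0.019 err 0.00028 nominal d [0.0004 0.0003]
b47 [0.6136 0.3191] dia 0.0383 err 0.00026 nominal d [0.0009 0.0003]
b62 bore edge [0.6061 0.0681] 0.0297 0.00032
b62 bore edge [0.6059 0.068 ] 0.0297 0.00028
  tri [0.606  0.0684 0.0308]
b47 bore edge [0.6136 0.3192] 0.0196 0.00024
b47 bore edge [0.6137 0.3193] 0.0199 0.0002
  tri [0.6136 0.3193 0.0267]
b26 bore edge [0.6105 0.2141] 0.0086 0.00021
b26 bore edge [0.6106 0.2141] 0.0081 0.00029
  tri [0.6106 0.2141 0.0186]
h62 (array([0.604897  , 0.06804356]), np.float64(0.08661049750329895), np.float64(0.00034578910111809143), np.int64(74), 89)
h62 (array([0.6050335 , 0.06820968]), np.float64(0.08634534302132955), np.float64(0.0004172601903993753), np.int64(71), 79)
h26 (array([0.61034568, 0.21443074]), np.float64(0.048162960047960626), np.float64(0.00036551502995589276), np.int64(90), 100)
h26 (array([0.61068036, 0.21423006]), np.float64(0.04788103919683497), np.float64(0.00036906421842471164), np.int64(88), 89)
```

All four bearings measure seated: tops at 30.8, 26.7, 23.0 and 18.6 mm against 30, 27, 22 and 19, each within about 1.1 mm of its bore axis. Handing in.

```bash
python3 -c "
from station import ctrl; print(ctrl.sign_off())"
```

```text
the job is handed in; nothing more can be done
None
```

I put all four new bearings in their own housings and handed the job in after about 35 s; by my camera measurements each is seated and within about 1.1 mm of its bore axis, and the old bearings were not touched (no verdict came back).

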